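# Seat heat-spreader blocks on parallels in a vise

### The job

Tip the loose teal lid of the parts tub up by its yellow tab and lift it off. Load every aluminium block from the tub into the vise, foot down and one to a station, and tap each one down with the orange-handled tapper (not with the fingers) until it is fully home on the two parallels; then stand the tapper upright on the bench again. With all blocks home, give the end of a parallel a firm push lengthwise with the bare fingertips to prove that it no longer slides, and finally close the empty tub again with the lid, fully seated on its rim; the parallels must stay where they lay, and nothing else on the bench may be disturbed.

Things in the scene. Friction and masses are not known exactly. Their poses are not given: they have to be found in the camera images.
- vise: Blue three-station vise, fixed to the bench. Origin: centre of its underside, on the bench. Base 110 (x) x 210 (y) x 20 mm; jaws along its y axis, outer rails at x = +-43 to +-55 mm, 66 mm high. At each station (y = -64, 0, 64 mm) two dark spring pads, 46 mm long, 72.5 mm high, face each other across x. A block set in their mouth rests upright, its underside about 61 mm above the bench
- station0 (a point): Station at y = -64 mm: centre, at the height of the parallels' tops (34 mm above the bench), where a block that is home has the centre of its underside. Axes as the vise. Mouth between the pads: 44 mm wide at the top, 26.5 mm at 48.5 mm high; below that the pads are undercut at 45 degrees
- station1 (a point): Station at y = 0, as station0. 10 to 14 N downwards spreads the pads (5 mm each) and drives a block's foot through, 27 mm in all; over the last 2 to 3 mm the undercuts snap over the foot and press it on the parallels with some 8 N. A block part way stays there and the parallels stay loose
- station2 (a point): Station at y = 64 mm, as station0
- par_a_center (a point): Parallel a: loose ground steel bar 10 x 250 x 14 mm (its axes x, y, z; long axis y) lying in the vise bed along the vise's y axis, at about x = -10 mm, on the 20 mm high bed. Point: its centre. Both ends stick out 14 to 26 mm past the 210 mm base. Clamped, it takes over 8 N to slide it; loose, about 2 N
- par_b_center (a point): Parallel b: loose ground steel bar 10 x 250 x 14 mm (its axes x, y, z; long axis y) lying in the vise bed along the vise's y axis, at about x = 10 mm, on the 20 mm high bed. Point: its centre. Both ends stick out 14 to 26 mm past the 210 mm base. Clamped, it takes over 8 N to slide it; loose, about 2 N
- tub: Grey open parts tub 140 (x) x 190 (y) x 62 mm high, walls and floor 5 mm, fixed to the bench. Origin: centre of its underside. It holds 2 or 3 blocks standing foot down, 5 mm above the bench
- lid_tab (a point): Middle of the yellow tab of the loose teal lid (0.1 kg). The tab is 6 mm thick in the lid's x, 24 mm wide in y, stands 26.5 mm up from the plate (this point 17 mm above the plate's top) and is 66 mm from the lid's centre along its +x. On the tub this point is 82 mm high; with the lid lying on the bench, 26 mm. z is up
- lid_back (a point): Middle of the lid's rear edge (opposite the tab), 71 mm from its centre along its -x, at the plate's underside: 62 mm high on the tub, 6 mm on the bench; the lid tips up about this edge. The lid is a plate 146 (x) x 196 (y) x 3 mm with a ridge 6 mm deep underneath that drops inside the tub's rim with 4 mm play all round; either way round will do
- block0_center (a point): Aluminium heat-spreader block, 0.08 to 0.16 kg: foot 36 (x) x 30 (y) x 12 mm high, above it a body 26 (x) x 30 (y) mm, 50 mm high in all. Point: its centre, 25 mm above its underside; z is up. Grasp it across its 30 mm (y) width near the top. It fits the vise with its x across the jaws, either way round. None if absent
- block1_center (a point): Aluminium heat-spreader block, 0.08 to 0.16 kg: foot 36 (x) x 30 (y) x 12 mm high, above it a body 26 (x) x 30 (y) mm, 50 mm high in all. Point: its centre, 25 mm above its underside; z is up. Grasp it across its 30 mm (y) width near the top. It fits the vise with its x across the jaws, either way round. None if absent
- block2_center (a point): Aluminium heat-spreader block, 0.08 to 0.16 kg: foot 36 (x) x 30 (y) x 12 mm high, above it a body 26 (x) x 30 (y) mm, 50 mm high in all. Point: its centre, 25 mm above its underside; z is up. Grasp it across its 30 mm (y) width near the top. It fits the vise with its x across the jaws, either way round. None if absent
- block3_center (a point): Aluminium heat-spreader block, 0.08 to 0.16 kg: foot 36 (x) x 30 (y) x 12 mm high, above it a body 26 (x) x 30 (y) mm, 50 mm high in all. Point: its centre, 25 mm above its underside; z is up. Grasp it across its 30 mm (y) width near the top. It fits the vise with its x across the jaws, either way round. None if absent
- tapper_center (a point): Tapper: upright hand tool of 0.22 kg; white nylon foot 40 mm in diameter, 30 mm high, above it an orange handle 22 mm in diameter, 90 mm high in all. Point: half-way up its axis, 45 mm above its underside. Hold it by the handle just above the foot and press or tap with the foot's flat underside
- coaster: Green coaster where the tapper stands at first, 68 mm in diameter, flat on the bench (1 mm, no obstacle). Origin: its centre
- par_a: Parallel a as a whole (origin: centre of its underside)
- par_b: Parallel b as a whole (origin: centre of its underside)
- block0: Block as a whole (origin: centre of its underside)
- block1: Block as a whole (origin: centre of its underside)
- block2: Block as a whole (origin: centre of its underside)
- block3: Block as a whole (origin: centre of its underside)
- spool: Bystander: red spool, 54 mm in diameter, 50 mm high, standing. Origin: centre of its underside
- flux: Bystander: yellow bottle, 44 mm in diameter, 85 mm high, standing. Origin: centre of its underside
- meter: Bystander: yellow hand meter lying flat, 80 x 150 x 45 mm. Origin: centre of its underside
Mind the look-alikes: they are no part of the job. What is shaped like the part that bears lid_tab but white is not meant.

How it is judged:
By the outcome, as a careful person would: the job done as asked, in the order asked, and still so for the second after the job is handed in, with the robot touching nothing.
Of block0, block1, block2, block3 only 2 to 3 are there at a start; the rules pass over those that are not, and their reading is None.
At some moment in a run one of tapper may be knocked a few centimetres aside while the robot is not near it.
It also fails if it takes over 210 s, if anything falls off the work surface, if the arm or the gripper's body presses on something with over 40 N, if the wrist force passes 120 N, or if a joint passes its speed limit or range.

### The arm

A 6-joint arm with a two-finger parallel gripper is mounted at the origin on the work surface. World frame = base frame: x ahead of the robot, y to its left, z up, the work surface at z = 0. Lengths are in m, angles in degrees, forces in N, time in s.
With the tool pointing down it reaches from about 0.25 to 0.725 m from the base axis. Payload 9.7 kg.
Tool frame: the origin (TCP) lies at the very end of the fingers, on their centre line; the grasp point (between the pads) lies 19 mm behind it; z points along the fingers, y is the direction in which the jaws open and shut (so a half turn about z gives the same grasp; the last joint's range is limited). The gripper opens to 85 mm and grips with 20 to 120 N. Pads are 22 mm wide; open, the fingers measure 114 mm over their backs; the gripper's body (76 mm by 85 mm) begins 54 mm behind the grasp point. The pads swing forward as they close: fully open they stand 13 mm farther back than shut.
Start: joints at [65.718, 4.979, 10.078, 95.1, 0, 90], TCP at [0.226, 0.501, 0.231] pointing down, gripper open.
Joint ranges: [-179.16, 179.16], [-48.56, 103.87], [-65.8, 70.77], [-126.05, 130.52], [-82.76, 87.17], [-180, 180]. Speed limits (degrees/s): [127.2, 127.2, 147.25, 180, 180, 180].

### API

Orientations are given as [roll, pitch, yaw] about the fixed x, y, z axes, in that order (R = Rz(yaw) Ry(pitch) Rx(roll)).
In Python, from workcell import bot gives the robot as it stands. The module is installed in compiled form; this text tells all that it offers.
- The arm moves only by the tool step_arm, never from a script. Its arguments are lists of equal length, an entry for each row: "dr": the turn, a rotation vector about the tool's x, y, z in rad, a list of three; "xyz": the shift along the tool's x, y, z in units of 40 mm (1.0 is 40 mm), a list of three; "gripper": the opening, from 0 (shut) to 1 (fully open). In form: {"dr": [[wx, wy, wz], ...], "xyz": [[x, y, z], ...], "gripper": [gripper, ...]}. A call has exactly 8 rows; each row is the pose to reach, as a shift and turn from the pose commanded when the call began, along the tool's axes at that moment; what a row does not reach only later rows make up. A row lasts 1/10 s, in which the tool goes at most 50 mm and 8.59 degrees, less where a joint would pass 70% of its speed; a pose out of reach is approached as far as the arm can. A call with a gripper value outside its range is refused whole. The fingers move at their own pace and stop on an object; "squeeze" is the grip in N (left out, the last holds). Time passes only in rows, so rows that repeat a pose let the fingers close, or fill a call up. It gives the time, the measured TCP pose, the force and the opening at its end, in the units of the state.
- bot.get_obs(): the state, without advancing time (a new reading comes with each control period).
- bot.camera(name): name is "scene" or "top" or "wrist"; returns a dict with "image" (420x560x3 uint8, red, green, blue), "camera_matrix" (3x3 intrinsics, pixels), "R" (3x3) and "t" (3): a world point X has camera coordinates R X + t. Camera axes: x right, y down, z forward; pixel columns grow to the right and rows downward; lengths in m; the calibration is good to about 2 mm. The wrist camera is an equidistant fisheye: a pixel r from the principal point sees the ray r / f radians off the axis. A picture is of the moment at which its call begins. There is no depth.
- bot.job_done(): hands the job in, once; it reports no verdict.
Trained networks look in a picture, given as the dict that the camera call returned (one of the last four; its "shot" number tells which), for a name from the list of things; names that differ only in an ending like _2 or _b are one class to them, and where a whole thing is asked for, a point or a joint stands for the part that bears it (a point fixed in the world has none). Each returns a list of dicts, best first, with "p" (0 to 1); they miss things now and then, are a little off and sometimes report something else, mostly with a low value. They report only what shows in the picture. A call takes as long as a camera call. They do not tell look-alikes from the thing itself.
- bot.regions_of(picture, thing): "region" (420x560 bool, what is visible of it) and "box" ([centre column, centre row, width, height] in pixels, round what is visible of it).
The state is a dict: "time": time; "q": joint angles; "qd": joint speeds; "joint_efforts": joint torques, N m; "ee_pos": TCP position; "tcp_rot": TCP orientation; "wrist_force": force on the tool from outside, world axes, zero at the start; "torque": the same for the moment, N m; "opening": finger opening in m.
Only numpy, scipy, OpenCV 4.12 (cv2) and the standard library are available. Lean on these libraries where they do the work, as an engineer would, in place of code of your own. Each camera call takes 0.05 s, during which the arm holds its last target.

## Working session

There is one attempt and no reset: what is moved stays moved. The work goes in short steps, Python scripts to look and compute and a tool call to move; the robot and the scene stay as the last step left them, time stands still between calls to the robot, and variables do not carry over. Pictures are saved under pics/ and viewed, and the job is handed in when it is done.

Besides the shell and the picture viewer there is one more tool, called after "Call:" as name(argument=value, ...) on one line, values as JSON. step_arm: Moves the arm, as the interface text tells. Its arguments: {"type":"object","properties":{"dr":{"type":"array"},"xyz":{"type":"array"},"gripper":{"type":"array"},"squeeze":{"type":"number"}},"required":["dr","xyz","gripper"]}

```bash
mkdir -p pics; ls
python3 - <<'E'
from workcell import bot
import cv2
o=bot.get_obs(); print(o)
for n in ["scene","top","wrist"]:
    c=bot.camera(n); cv2.imwrite(f"pics/{n}0.png",c["image"][:,:,::-1]); print(n,c["camera_matrix"].tolist(),c["R"].round(4).tolist(),c["t"].round(4).tolist(),c["shot"],c.keys())
E
```

```text
pics
{'time': 0.0, 'q': array([6.57164871e+01, 5.01060132e+00, 1.00338508e+01, 9.50994559e+01,
       1.50129552e-03, 8.99980722e+01]), 'qd': array([ 0.01483197, -0.01410629, -0.0052754 ,  0.01451564, -0.03907633,
        0.10222709]), 'joint_efforts': array([ 2.48256540e-03, -5.20385563e+01,  4.64808798e+01,  1.60274404e-02,
        1.62585047e-04,  3.78372150e-06]), 'ee_pos': array([0.22608605, 0.50112766, 0.23058245]), 'tcp_rot': array([-1.79923794e+02, -1.50385820e-03,  1.55718413e+02]), 'wrist_force': array([ 0.11272811, -0.31443478, -0.24799117]), 'torque': array([-0.03981125,  0.03131813,  0.04467652]), 'opening': 0.08521359590520693}
scene [[463.79624576090976, 0.0, 280.528884394946], [0.0, 463.79624576090976, 210.02502898898], [0.0, 0.0, 1.0]] [[-0.8308, 0.5565, -0.0112], [0.4803, 0.7065, -0.5198], [-0.2813, -0.4373, -0.8542]] [0.3952, -0.2382, 1.2919] 1 dict_keys(['image', 'camera_matrix', 'R', 't', 'shot'])
top [[422.9915761638093, 0.0, 281.0754751990307], [0.0, 422.9915761638093, 211.76392741577268], [0.0, 0.0, 1.0]] [[-0.0202, -0.9998, 0.0049], [-0.9956, 0.0196, -0.0912], [0.0911, -0.0067, -0.9958]] [0.0685, 0.532, 1.0775] 2 dict_keys(['image', 'camera_matrix', 'R', 't', 'shot'])
wrist [[325.19226210127806, 0.0, 272.9263377305205], [0.0, 325.19226210127806, 203.16380341956693], [0.0, 0.0, 1.0]] [[0.4107, 0.9118, -0.0015], [0.8653, -0.3892, 0.3159], [0.2875, -0.131, -0.9488]] [-0.5492, -0.0412, 0.3804] 3 dict_keys(['image', 'camera_matrix', 'R', 't', 'shot'])
```

View pics/scene0.png

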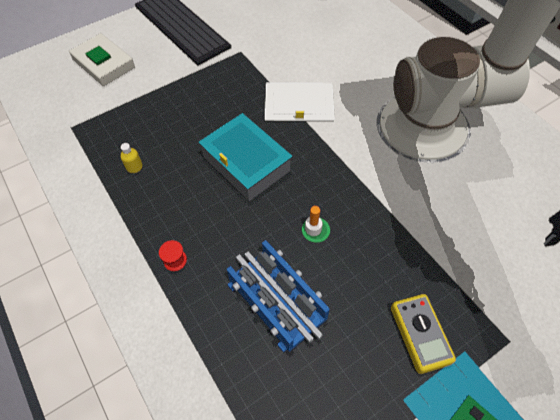

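View pics/top0.png

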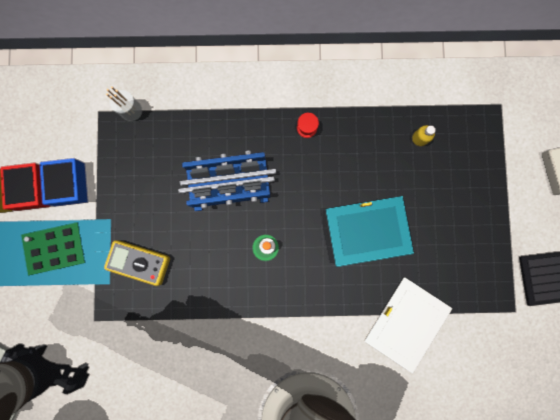

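View pics/wrist0.png

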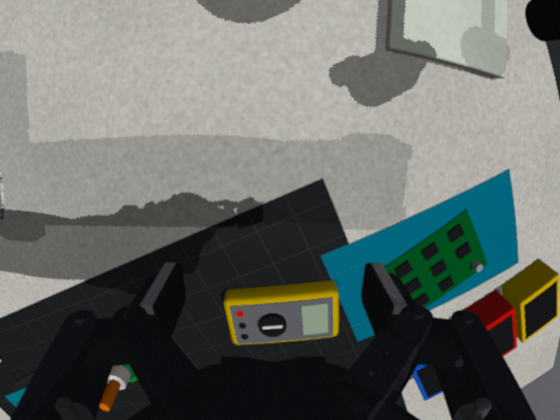

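```bash
cat > h.py <<'E'
import numpy as np, cv2
from workcell import bot
from scipy.spatial.transform import Rotation as Ro
from scipy.optimize import minimize
def proj(c,P):
    P=np.atleast_2d(P); X=P@c["R"].T+c["t"]; K=c["camera_matrix"]
    return np.c_[K[0,0]*X[:,0]/X[:,2]+K[0,2],K[1,1]*X[:,1]/X[:,2]+K[1,2]]
def projw(c,P):
    P=np.atleast_2d(P); X=P@c["R"].T+c["t"]; K=c["camera_matrix"]
    r=np.hypot(X[:,0],X[:,1]); th=np.arctan2(r,X[:,2]); s=K[0,0]*th/r
    return np.c_[s*X[:,0]+K[0,2],s*X[:,1]+K[1,2]]
def ray(c,uv,fish=False):
    K=c["camera_matrix"]; d=np.array([(uv[0]-K[0,2])/K[0,0],(uv[1]-K[1,2])/K[1,1],1.])
    if fish:
        r=np.hypot(d[0],d[1]); d=np.array([d[0]/r*np.sin(r),d[1]/r*np.sin(r),np.cos(r)])
    return -c["R"].T@c["t"], c["R"].T@d
def atz(c,uv,z,fish=False):
    o,d=ray(c,uv,fish); return o+d*(z-o[2])/d[2]
def tri(obs):
    A=np.zeros((3,3));b=np.zeros(3)
    for o,d in obs:
        d=d/np.linalg.norm(d);M=np.eye(3)-np.outer(d,d);A+=M;b+=M@o
    return np.linalg.solve(A,b)
def box(sx,sy,z0,z1,cx=0,cy=0):
    return np.array([[cx+a*sx/2,cy+b*sy/2,z] for a in(-1,1) for b in(-1,1) for z in(z0,z1)])
def cyl(d,z0,z1):
    a=np.linspace(0,2*np.pi,24,endpoint=False)
    return np.array([[d/2*np.cos(t),d/2*np.sin(t),z] for t in a for z in(z0,z1)])
def place(P,x,y,yaw):
    return P@Ro.from_euler('z',yaw,degrees=True).as_matrix().T+[x,y,0]
def sil(c,parts,pose,f=4):
    m=np.zeros((420*f//1,560*f),np.uint8) if f==1 else np.zeros((420,560),np.uint8)
    for P in parts:
        uv=(projw if c.get("fish") else proj)(c,place(P,*pose))
        h=cv2.convexHull((uv*16).round().astype(np.int32)); cv2.fillConvexPoly(m,h,1,cv2.LINE_8,4)
    return m>0
def fit(cams,masks,parts,p0,yaw=True):
    def cost(p):
        q=(p[0]/1000,p[1]/1000,p[2] if yaw else 0); s=0
        for c,m in zip(cams,masks):
            k=sil(c,parts,q); s+=1-(k&m).sum()/max(1,(k|m).sum())
        return s
    best=None
    p0=np.array([p0[0]*1000,p0[1]*1000]+([p0[2]] if yaw else []))
    for sc in(8,2):
        n=len(p0); S=np.vstack([p0]+[p0+np.eye(n)[i]*sc for i in range(n)])
        r=minimize(cost,p0,method='Nelder-Mead',options=dict(initial_simplex=S,xatol=.05,fatol=1e-5)); p0=r.x
    return (r.x[0]/1000,r.x[1]/1000,r.x[2] if yaw else 0),r.fun
def reg(c,n,lo=.3):
    return [r for r in bot.regions_of(c,n) if r["p"]>lo]
def save(c,name,s=1,crop=None):
    im=c["image"][:,:,::-1]
    if crop: a,b,w,h=crop; im=im[b:b+h,a:a+w]
    cv2.imwrite("pics/"+name,cv2.resize(im,None,fx=s,fy=s,interpolation=cv2.INTER_CUBIC))
def tool(): 
    o=bot.get_obs(); return o["ee_pos"],Ro.from_euler('xyz',o["tcp_rot"],degrees=True),o
E
python3 - <<'E'
from h import *
t=bot.camera("top");s=bot.camera("scene")
save(t,"top1_crop.png",2,(170,100,260,180)); save(s,"sc1_crop.png",3,(180,70,180,190))
for n in ["vise","tub","lid_tab","tapper_center","coaster","spool","flux","meter","par_a","par_b","block0"]:
    for c,k in((t,"top"),(s,"sc")):
        for r in reg(c,n,.2): print(n,k,round(r["p"],2),np.round(r["box"]).tolist(),atz(c,r["box"][:2],0.0).round(3),int(r["region"].sum()))
E
```

```text
vise top 0.82 [229.0, 182.0, 90.0, 56.0] [0.619 0.197 0.   ] 3100
vise sc 0.78 [277.0, 298.0, 106.0, 112.0] [0.616 0.196 0.   ] 4873
vise sc 0.3 [175.0, 256.0, 27.0, 28.0] [ 0.758 -0.025 -0.   ] 599
tub top 0.65 [229.0, 179.0, 94.0, 16.0] [0.627 0.196 0.   ] 394
tub sc 0.85 [247.0, 175.0, 87.0, 48.0] [ 0.494 -0.128  0.   ] 925
tub sc 0.44 [317.0, 234.0, 24.0, 22.0] [0.448 0.115 0.   ] 229
lid_tab top 0.94 [407.0, 323.0, 86.0, 95.0] [ 0.237 -0.265  0.   ] 4340
lid_tab top 0.89 [371.0, 231.0, 88.0, 68.0] [ 0.479 -0.181  0.   ] 4506
lid_tab top 0.51 [227.0, 181.0, 89.0, 57.0] [0.62  0.201 0.   ] 3222
lid_tab top 0.29 [308.0, 125.0, 15.0, 24.0] [ 0.771 -0.021  0.   ] 422
lid_tab sc 0.85 [246.0, 152.0, 89.0, 79.0] [ 0.456 -0.195  0.   ] 3657
lid_tab sc 0.77 [300.0, 103.0, 69.0, 36.0] [ 0.234 -0.258  0.   ] 2533
tapper_center top 0.5 [268.0, 244.0, 18.0, 17.0] [0.451 0.094 0.   ] 192
tapper_center sc 0.68 [316.0, 221.0, 19.0, 30.0] [0.427 0.084 0.   ] 370
coaster top 0.64 [267.0, 249.0, 30.0, 28.0] [0.438 0.098 0.   ] 315
coaster top 0.51 [138.0, 263.0, 63.0, 48.0] [0.408 0.438 0.   ] 1961
[... 570 characters left out ...]
19.0, 30.0] [ 0.719 -0.346  0.   ] 425
meter top 0.6 [136.0, 263.0, 63.0, 43.0] [0.407 0.441 0.   ] 1944
par_a top 0.64 [227.0, 177.0, 91.0, 18.0] [0.632 0.2   0.   ] 490
par_a top 0.52 [226.0, 183.0, 91.0, 14.0] [0.615 0.204 0.   ] 232
par_a sc 0.97 [285.0, 297.0, 73.0, 85.0] [0.6   0.203 0.   ] 574
par_a sc 0.87 [274.0, 298.0, 77.0, 87.0] [0.621 0.192 0.   ] 416
par_b top 0.64 [227.0, 177.0, 91.0, 18.0] [0.632 0.2   0.   ] 490
par_b top 0.52 [226.0, 183.0, 91.0, 14.0] [0.615 0.204 0.   ] 232
par_b sc 0.97 [285.0, 297.0, 73.0, 85.0] [0.6   0.203 0.   ] 574
par_b sc 0.87 [274.0, 298.0, 77.0, 87.0] [0.621 0.192 0.   ] 416
block0 sc 0.46 [276.0, 298.0, 101.0, 112.0] [ 0.618  0.196 -0.   ] 4574
```

```bash
sleep 0
```

```text
(no output)
```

View pics/top1_crop.png

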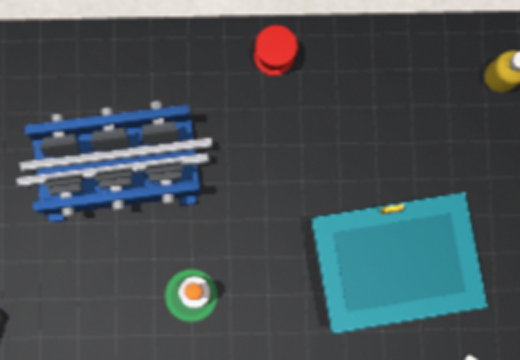

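View pics/sc1_crop.png

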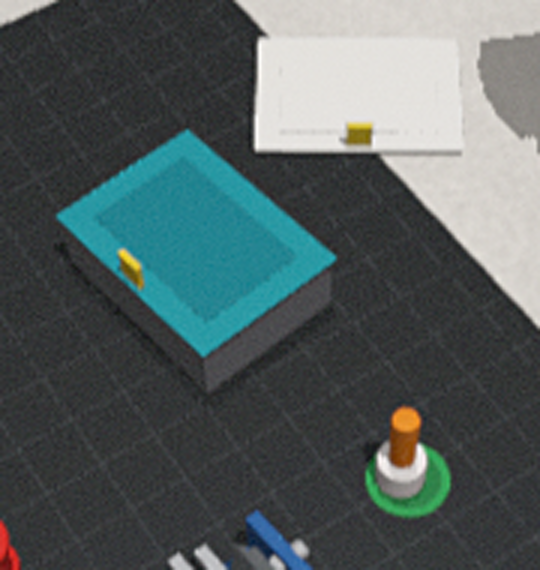

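Run:
```python
from h import *
t=bot.camera("top");s=bot.camera("scene")
def near(c,n,u,v,lo=.2):
    return min(reg(c,n,lo),key=lambda r:np.hypot(r["box"][0]-u,r["box"][1]-v))
lt=near(t,"lid_tab",371,231)["region"]; ls=near(s,"lid_tab",246,152)["region"]
plate=[box(.146,.196,.062,.065), box(.006,.024,.065,.0915,.066)]
for cams,ms in(((t,s),(lt,ls)),((t,),(lt,)),((s,),(ls,))):
  for y in(0,):
    print("lid",fit(cams,ms,plate,(.48,-.18,5)))
vt=near(t,"vise",229,182)["region"]; vs=near(s,"vise",277,298)["region"]
v=[box(.110,.210,0,.02),box(.012,.210,0,.066,.049),box(.012,.210,0,.066,-.049)]
full=[box(.110,.210,0,.066)]
for nm,md in(("v",v),("full",full)):
  for cams,ms in(((t,s),(vt,vs)),((t,),(vt,)),((s,),(vs,))):
    print(nm,fit(cams,ms,md,(.61,.197,5)))
for c,k in((t,"t"),(s,"s")):
  im=c["image"].copy()
  for n in("vise","lid_tab"):
    for r in reg(c,n,.5)[:2]:
      cs,_=cv2.findContours(r["region"].astype(np.uint8),0,1); cv2.drawContours(im,cs,-1,(255,255,0),1)
  cv2.imwrite(f"pics/reg_{k}.png",cv2.resize(im[100:380,120:460,::-1],None,fx=2,fy=2))
tt=near(t,"tapper_center",268,244)["region"]; ts=near(s,"tapper_center",316,221)["region"]
tap=[cyl(.04,0,.03),cyl(.022,.03,.09)]
print("tap",fit((t,s),(tt,ts),tap,(.44,.1),False))
```

```text
lid ((np.float64(0.47796260355600684), np.float64(-0.16073120845385452), np.float64(7.97212590241703)), np.float64(0.07382722483503523))
lid ((np.float64(0.4778412537606426), np.float64(-0.16213084114913998), np.float64(8.329605851581103)), np.float64(0.022292993630573243))
lid ((np.float64(0.47978502326180955), np.float64(-0.15904753238582023), np.float64(7.506829534065318)), np.float64(0.044153720359771054))
v ((np.float64(0.6181092331453515), np.float64(0.1960367863085599), np.float64(5.9187561998293)), np.float64(0.33693169701514103))
v ((np.float64(0.6176127121892575), np.float64(0.1952350741353518), np.float64(5.672038435893837)), np.float64(0.14385266301642607))
v ((np.float64(0.6196840001341883), np.float64(0.19683605669713367), np.float64(5.6117032013925545)), np.float64(0.18599410643092396))
full ((np.float64(0.6182243616005603), np.float64(0.1957103069434885), np.float64(5.796896987700103)), np.float64(0.3975837689241791))
full ((np.float64(0.6175336600078651), np.float64(0.19447210943385027), np.float64(6.298492702885346)), np.float64(0.1651309408341416))
full ((np.float64(0.6189625379978158), np.float64(0.19709248359642828), np.float64(5.03687356162034)), np.float64(0.22251611836667218))
tap ((np.float64(0.4468593962192535), np.float64(0.09721899044513703), 0), np.float64(0.22130315067256467))
```

```bash
cat >> h.py <<'E'
def yawdown(yaw): return Ro.from_euler('xyz',[180,0,yaw],degrees=True)
def goal(pos,R=None):
    p,r,o=tool()
    if R is None: R=r
    d=r.inv().apply(np.array(pos)-p)/.04; w=(r.inv()*R).as_rotvec()
    print("xyz",d.round(3).tolist(),"dr",w.round(3).tolist(),"| mm",round(np.linalg.norm(d)*40),"deg",round(np.degrees(np.linalg.norm(w)),1),"t",o["time"])
def st():
    o=bot.get_obs(); print("t",round(o["time"],2),"q",o["q"].round(1).tolist(),"p",o["ee_pos"].round(4).tolist(),"rpy",o["tcp_rot"].round(2).tolist(),"F",o["wrist_force"].round(1).tolist(),"op",round(o["opening"]*1000,1))
E
python3 - <<'E'
from h import *
t=bot.camera("top");s=bot.camera("scene")
def yel(c,b):
    hsv=cv2.cvtColor(c["image"],cv2.COLOR_RGB2HSV); m=cv2.inRange(hsv,(20,120,100),(35,255,255))
    u,v,w,h=b; k=np.zeros_like(m); k[v:v+h,u:u+w]=m[v:v+h,u:u+w]; ys,xs=np.nonzero(k); return xs.mean(),ys.mean(),len(xs)
a=yel(t,(350,190,40,25)); b=yel(s,(210,145,30,30)); print(a,b)
print(tri([ray(t,a),ray(s,b)]),atz(t,a,.08),atz(s,b,.08))
T=(.4779,-.1607,8.0); print(place(np.array([[.066,0,.082]]),*T))
goal((.5434,-.1513,.16),yawdown(98))
for c,k in((t,"t"),(s,"s")):
    im=cv2.resize(c["image"][:,:,::-1],None,fx=3,fy=3,interpolation=cv2.INTER_CUBIC)
    V=(.618,.196,5.8)
    for P in [box(.110,.210,0,.02),box(.012,.210,.02,.066,.049),box(.012,.210,.02,.066,-.049),box(.01,.25,.02,.034,.01),box(.01,.25,.02,.034,-.01)]:
        uv=proj(c,place(P,*V))*3+1
        for i in range(8):
            for j in range(i):
                if bin(i^j).count('1')==1: cv2.line(im,tuple(int(x) for x in uv[i]),tuple(int(x) for x in uv[j]),(0,255,255),1)
    cv2.imwrite(f"pics/vfit_{k}.png",im[430:650,530:830] if k=="t" else im[700:1080,660:1010])
E
```

```text
(np.float64(366.15384615384613), np.float64(203.92307692307693), 26) (np.float64(223.57777777777778), np.float64(159.17777777777778), 45)
[ 0.54266643 -0.15279147  0.07654271] [ 0.54345774 -0.15298632  0.08      ] [ 0.54263459 -0.14918253  0.08      ]
[[ 0.54325769 -0.15151458  0.082     ]]
xyz [-13.939, -11.612, 1.782] dr [0.0, -0.0, 1.007] | mm 729 deg 57.7 t 2.05
```

View pics/vfit_t.png

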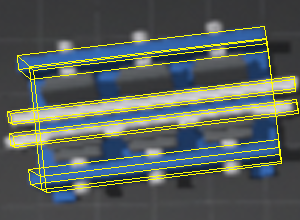

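View pics/vfit_s.png

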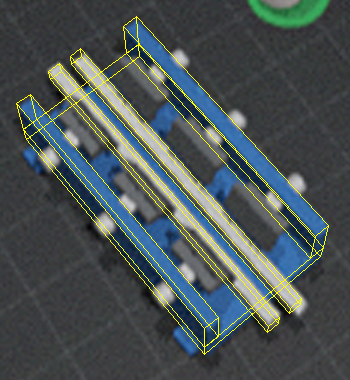

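Call:
step_arm(dr=[[0,0,0.03],[0,0,0.1],[0,0,0.2],[0,0,0.3],[0,0,0.4],[0,0,0.5],[0,0,0.6],[0,0,0.7]], xyz=[[-0.3,-0.25,0],[-1,-0.83,0],[-1.8,-1.5,0],[-2.7,-2.25,0],[-3.6,-3,0],[-4.5,-3.75,0],[-5.4,-4.5,0],[-6.3,-5.25,0]], gripper=[0.7,0.7,0.7,0.7,0.7,0.7,0.7,0.7], squeeze=30)

```text
time: 2.85
ee_pos: [0.3697, 0.2039, 0.2315]
tcp_rot: [180.0, 0.0, 115.3]
wrist_force: [0.2, 0.3, 1.2]
opening: 0.0599
```

```bash
python3 -c "
from h import *
st(); goal((.543,-.1515,.15),yawdown(98))"
```

```text
t 2.85 q [28.9, -12.4, -6.4, 96.0, -0.0, 93.6] p [0.3697, 0.2039, 0.2315] rpy [179.95, 0.01, 115.31] F [0.2, 0.3, 1.2] op 59.9
xyz [-9.883, 0.116, 2.039] dr [0.001, -0.0, 0.302] | mm 404 deg 17.3 t 2.85
```

Call:
step_arm(dr=[[0,0,0.05],[0,0,0.1],[0,0,0.15],[0,0,0.2],[0,0,0.25],[0,0,0.3],[0,0,0.3],[0,0,0.3]], xyz=[[-1,0,0],[-2,0,0.2],[-3.2,0,0.5],[-4.4,0,0.8],[-5.6,0.05,1.1],[-6.8,0.08,1.4],[-7.9,0.1,1.7],[-8.9,0.1,1.9]], gripper=[0.7,0.7,0.7,0.7,0.7,0.7,0.7,0.7])

```text
time: 3.65
ee_pos: [0.5268, -0.1157, 0.1544]
tcp_rot: [-180.0, -0.0, 98.3]
wrist_force: [0.2, 0.4, 0.1]
opening: 0.06
```

```bash
python3 -c "
from h import *
w=bot.camera('wrist'); save(w,'w1.png',1)
print(projw(w,[[.543,-.1515,.0915],[.478,-.1605,.065]]))
st(); goal((.543,-.1515,.11),yawdown(98))"
```

```text
[[288.46768277 269.13263997]
 [205.74806898 251.35855232]]
t 3.7 q [-12.7, 3.0, -0.7, 86.3, -0.1, 69.1] p [0.5281, -0.1195, 0.1526] rpy [-179.91, 0.08, 98.18] F [-4.3, -1.8, -3.0] op 59.4
xyz [-0.843, 0.257, 1.065] dr [-0.002, 0.001, 0.003] | mm 55 deg 0.2 t 3.7
```

View pics/w1.png

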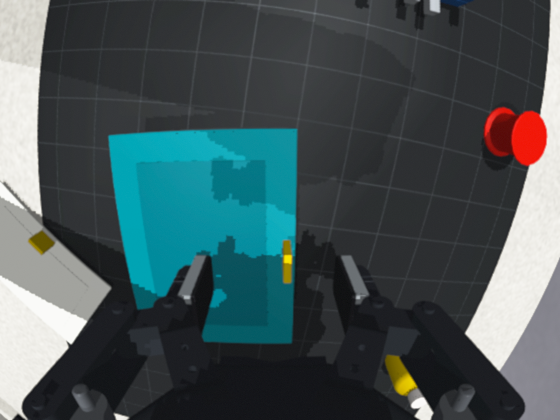

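Call:
step_arm(dr=[[0,0,0],[0,0,0],[0,0,0],[0,0,0],[0,0,0],[0,0,0],[0,0,0],[0,0,0]], xyz=[[-0.1,0,0.1],[-0.2,0,0.3],[-0.3,0.05,0.5],[-0.35,0.05,0.7],[-0.35,0.05,0.8],[-0.35,0.05,0.8],[-0.35,0.05,0.8],[-0.35,0.05,0.8]], gripper=[0.7,0.7,0.7,0.7,0.7,0.7,0.7,0.7])

```text
time: 4.5
ee_pos: [0.5312, -0.1263, 0.1238]
tcp_rot: [180.0, 0.0, 98.4]
wrist_force: [0.2, 0.1, 0.1]
opening: 0.0597
```

```bash
python3 -c "
from h import *
w=bot.camera('wrist'); save(w,'w2.png',2,(150,150,250,200))
print((projw(w,[[.543,-.1515,.0915],[.543,-.1515,.065]])-[150,150])*2)
st(); goal((.543,-.1515,.069),yawdown(98))"
```

```text
[[272.28282735 256.3405151 ]
 [269.4484637  216.71469309]]
t 4.55 q [-13.4, 3.6, -3.3, 83.1, -0.0, 68.2] p [0.5312, -0.1265, 0.1237] rpy [179.96, 0.02, 98.44] F [-0.1, -0.0, -0.0] op 59.7
xyz [-0.662, 0.198, 1.368] dr [0.001, 0.0, 0.008] | mm 61 deg 0.4 t 4.55
```

View pics/w2.png

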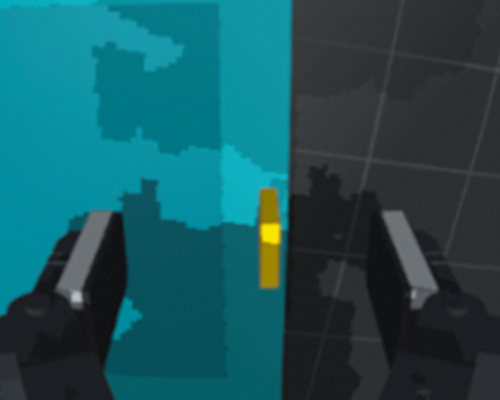

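Call:
step_arm(dr=[[0,0,0.004],[0,0,0.008],[0,0,0.008],[0,0,0.008],[0,0,0.008],[0,0,0.008],[0,0,0.008],[0,0,0.008]], xyz=[[-0.2,0.05,0.1],[-0.4,0.1,0.3],[-0.6,0.18,0.6],[-0.6,0.19,0.9],[-0.6,0.19,1.15],[-0.6,0.19,1.3],[-0.6,0.19,1.38],[-0.6,0.19,1.38]], gripper=[0.5,0.4,0.3,0.3,0.3,0.3,0.3,0.3])

```text
time: 5.35
ee_pos: [0.5419, -0.149, 0.0678]
tcp_rot: [-180.0, -0.0, 98.0]
wrist_force: [0.7, 0.8, 0.3]
opening: 0.0257
```

Call:
step_arm(dr=[[0,0,0],[0,0,0],[0,0,0],[0,0,0],[0,0,0],[0,0,0],[0,0,0],[0,0,0]], xyz=[[0,0,0],[0,0,0],[0,0,0],[0,0,0],[0,0,0],[0,0,0],[0,0,0],[0,0,0]], gripper=[0.2,0.1,0,0,0,0,0,0], squeeze=40)

```text
time: 6.15
ee_pos: [0.5425, -0.1492, 0.0688]
tcp_rot: [179.9, 0.0, 98.0]
wrist_force: [-1.2, 0.8, 6.3]
opening: 0.0055
```

```bash
python3 -c "
from h import *
w=bot.camera('wrist'); save(w,'w3.png',2,(150,150,250,200))
st(); 
p,r,o=tool()
piv=place(np.array([[-.071,0,.062]]),.478,-.1585,8.)[0]
ax=np.array([-np.sin(np.radians(8)),np.cos(np.radians(8)),0])
for a in(4,8,12,16,20,24):
    D=Ro.from_rotvec(-np.radians(a)*ax); print(a,end=' '); goal(piv+D.apply(p-piv),D*r)
"
```

```text
t 6.2 q [-15.4, 6.6, -6.2, 77.2, 0.0, 66.6] p [0.5425, -0.1493, 0.0688] rpy [179.93, 0.02, 97.96] F [-0.3, 0.8, 5.0] op 5.1
4 xyz [-0.0, -0.02, -0.237] dr [-0.07, 0.0, 0.0] | mm 10 deg 4.0 t 6.2
8 xyz [-0.0, -0.056, -0.472] dr [-0.14, 0.0, 0.0] | mm 19 deg 8.0 t 6.2
12 xyz [-0.0, -0.109, -0.704] dr [-0.209, 0.0, 0.0] | mm 28 deg 12.0 t 6.2
16 xyz [-0.0, -0.178, -0.932] dr [-0.279, 0.0, 0.0] | mm 38 deg 16.0 t 6.2
20 xyz [-0.001, -0.262, -1.154] dr [-0.349, 0.0, 0.0] | mm 47 deg 20.0 t 6.2
24 xyz [-0.001, -0.362, -1.37] dr [-0.419, 0.0, 0.0] | mm 57 deg 24.0 t 6.2
```

View pics/w3.png

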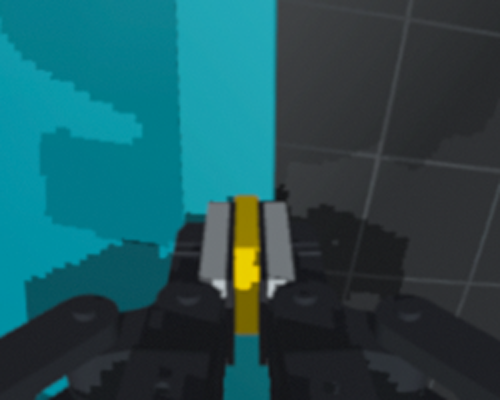

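Call:
step_arm(dr=[[-0.035,0,0],[-0.07,0,0],[-0.14,0,0],[-0.209,0,0],[-0.279,0,0],[-0.349,0,0],[-0.419,0,0],[-0.419,0,0]], xyz=[[0,-0.01,-0.12],[0,-0.02,-0.237],[0,-0.056,-0.472],[0,-0.11,-0.704],[0,-0.178,-0.932],[0,-0.262,-1.154],[0,-0.362,-1.37],[0,-0.362,-1.37]], gripper=[0,0,0,0,0,0,0,0])

```text
time: 7.0
ee_pos: [0.5266, -0.1515, 0.1235]
tcp_rot: [155.9, 0.0, 97.9]
wrist_force: [-0.5, -0.5, -0.9]
opening: 0.0053
```

```bash
python3 -c "
from h import *
st(); s=bot.camera('scene'); save(s,'s3.png',3,(160,60,200,180))
p,r,o=tool()
goal(p+[0,0,.08])
"
```

```text
t 7.0 q [-22.1, -17.5, -26.2, 60.1, 11.8, 62.2] p [0.5266, -0.1515, 0.1235] rpy [155.87, 0.04, 97.9] F [-0.5, -0.5, -0.9] op 5.3
xyz [-0.001, 0.813, -1.827] dr [0.0, 0.0, 0.0] | mm 80 deg 0.0 t 7.05
```

View pics/s3.png

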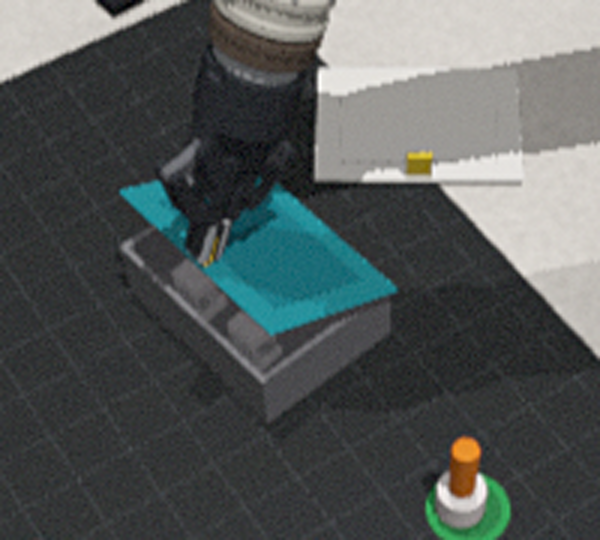

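Call:
step_arm(dr=[[0,0,0],[0,0,0],[0,0,0],[0,0,0],[0,0,0],[0,0,0],[0,0,0],[0,0,0]], xyz=[[0,0.06,-0.14],[0,0.15,-0.34],[0,0.27,-0.6],[0,0.4,-0.9],[0,0.53,-1.2],[0,0.65,-1.45],[0,0.75,-1.7],[0,0.81,-1.83]], gripper=[0,0,0,0,0,0,0,0])

```text
time: 7.85
ee_pos: [0.5278, -0.1513, 0.2045]
tcp_rot: [155.9, 0.0, 98.0]
wrist_force: [-0.3, 0.3, -1.3]
opening: 0.0054
```

```bash
python3 -c "
from h import *
st()
goal((.5445,-.385,.15),yawdown(98))
"
```

```text
t 7.85 q [-22.1, -17.4, -17.1, 69.1, 11.7, 62.2] p [0.5278, -0.1513, 0.2045] rpy [155.93, 0.04, 97.97] F [-0.3, 0.3, -1.3] op 5.4
xyz [-5.842, -0.92, 1.086] dr [0.42, 0.001, -0.0] | mm 241 deg 24.1 t 7.85
```

Call:
step_arm(dr=[[0.05,0,0],[0.1,0,0],[0.16,0,0],[0.22,0,0],[0.28,0,0],[0.34,0,0],[0.42,0,0],[0.42,0,0]], xyz=[[-0.3,0,0],[-1,-0.05,0],[-1.9,-0.1,0],[-2.9,-0.2,0.2],[-3.9,-0.4,0.5],[-4.8,-0.6,0.8],[-5.5,-0.85,1.0],[-5.84,-0.92,1.09]], gripper=[0,0,0,0,0,0,0,0])

```text
time: 8.65
ee_pos: [0.5443, -0.3862, 0.1441]
tcp_rot: [-179.6, -0.2, 97.9]
wrist_force: [0.2, 1.4, -1.3]
opening: 0.0051
```

```bash
python3 -c "
from h import *
st(); s=bot.camera('scene'); save(s,'s4.png',2,(100,40,280,200))
goal((.5445,-.385,.02),yawdown(98))
"
```

```text
t 8.65 q [-35.3, 21.0, 19.4, 88.8, -0.1, 46.7] p [0.5443, -0.3862, 0.1441] rpy [-179.64, -0.2, 97.94] F [0.2, 1.4, -1.3] op 5.1
xyz [0.043, 0.024, 3.112] dr [-0.003, -0.003, -0.002] | mm 124 deg 0.3 t 8.7
```

View pics/s4.png

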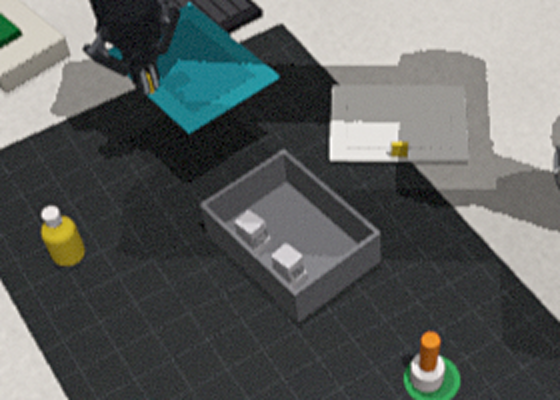

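Call:
step_arm(dr=[[0,0,0],[0,0,0],[0,0,0],[0,0,0],[0,0,0],[0,0,0],[0,0,0],[0,0,0]], xyz=[[0,0,0.3],[0,0,0.9],[0,0,1.6],[0,0,2.2],[0,0,2.7],[0,0,3.0],[0,0,3.15],[0,0,3.22]], gripper=[0,0,0,0,0,0,0,0])

```text
time: 9.5
ee_pos: [0.5442, -0.3844, 0.02]
tcp_rot: [180.0, 0.0, 98.0]
wrist_force: [0.5, 0.6, 0.0]
opening: 0.0052
```

Call:
step_arm(dr=[[0,0,0],[0,0,0],[0,0,0],[0,0,0],[0,0,0],[0,0,0],[0,0,0],[0,0,0]], xyz=[[0,0,0.02],[0,0,0.04],[0,0,0.05],[0,0,0.05],[0,0,0.05],[0,0,0.05],[0,0,0.05],[0,0,0.05]], gripper=[0,0,0,0,0.2,0.3,0.3,0.3])

```text
time: 10.3
ee_pos: [0.5441, -0.3848, 0.0174]
tcp_rot: [-179.9, 0.0, 98.0]
wrist_force: [0.6, -0.1, -0.1]
opening: 0.0257
```

```bash
python3 -c "
from h import *
st(); s=bot.camera('scene'); save(s,'s5.png',2,(100,40,280,200));t=bot.camera('top'); save(t,'t5.png',2,(280,100,260,250))
"
```

```text
t 10.3 q [-35.3, 21.9, 6.5, 74.6, -0.0, 46.8] p [0.5441, -0.3848, 0.0174] rpy [-179.95, 0.0, 97.96] F [0.6, -0.1, -0.1] op 25.7
```

View pics/s5.png

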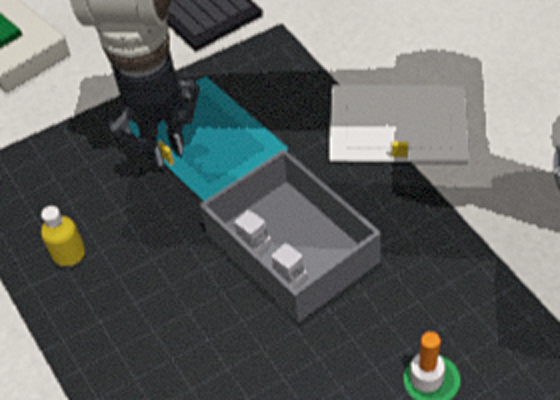

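View pics/t5.png

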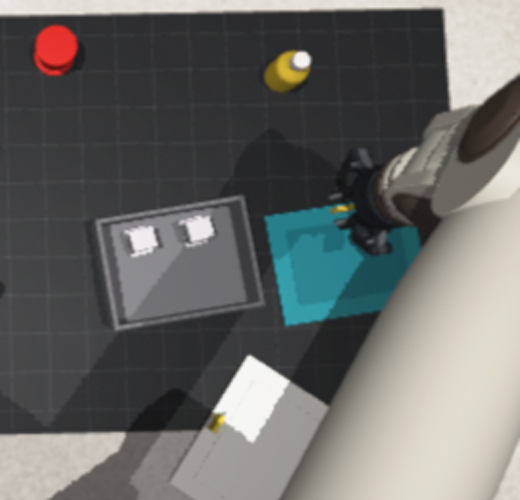

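Call:
step_arm(dr=[[0,0,0],[0,0,0],[0,0,0],[0,0,0],[0,0,0],[0,0,0],[0,0,0],[0,0,0]], xyz=[[0,0,0],[0,0,-0.3],[0,0,-0.9],[0,0,-1.7],[0,0,-2.6],[0,0,-3.4],[0,0,-4.0],[0,0,-4.4]], gripper=[0.5,0.5,0.5,0.5,0.5,0.5,0.5,0.5])

```text
time: 11.2
ee_pos: [0.5445, -0.385, 0.197]
tcp_rot: [179.9, 0.1, 98.0]
wrist_force: [-0.5, 0.2, 0.1]
opening: 0.0427
```

```bash
python3 -c "
from h import *
st(); t=bot.camera('top')
for uv in((350.5,219.5),(378.5,214.5)): print(atz(t,uv,.05))
goal((.49,-.14,.2),yawdown(188))
goal((.49,-.14,.2),yawdown(8))
"
```

```text
t 11.2 q [-35.2, 21.1, 25.3, 94.1, -0.0, 46.8] p [0.5445, -0.385, 0.197] rpy [179.91, 0.14, 97.96] F [-0.5, 0.2, 0.1] op 42.7
[ 0.50763578 -0.11793312  0.05      ]
[ 0.51897085 -0.1896716   0.05      ]
xyz [6.262, -0.51, -0.049] dr [-0.001, 0.006, -1.571] | mm 251 deg 90.0 t 11.25
xyz [6.262, -0.51, -0.049] dr [0.006, 0.001, 1.57] | mm 251 deg 90.0 t 11.25
```

Call:
step_arm(dr=[[0,0,-0.05],[0,0,-0.15],[0,0,-0.28],[0,0,-0.42],[0,0,-0.56],[0,0,-0.7],[0,0,-0.84],[0,0,-0.98]], xyz=[[0.3,0,0],[0.9,-0.1,0],[1.7,-0.2,0],[2.6,-0.3,0],[3.5,-0.4,0],[4.4,-0.5,0],[5.2,-0.5,0],[5.7,-0.5,0]], gripper=[0.6,0.6,0.6,0.6,0.6,0.6,0.6,0.6])

```text
time: 12.05
ee_pos: [0.4922, -0.1598, 0.1938]
tcp_rot: [-180.0, -0.0, 154.5]
wrist_force: [0.4, -0.6, 0.0]
opening: 0.0512
```

```bash
python3 -c "
from h import *
st()
goal((.49,-.14,.2),yawdown(188))
"
```

```text
t 12.05 q [-18.0, -0.1, 0.7, 90.8, -0.0, 7.5] p [0.4922, -0.1598, 0.1938] rpy [-179.98, -0.02, 154.5] F [0.4, -0.6, 0.0] op 51.2
xyz [0.262, 0.424, -0.155] dr [-0.0, -0.0, -0.585] | mm 21 deg 33.5 t 12.05
```

Call:
step_arm(dr=[[0,0,-0.14],[0,0,-0.28],[0,0,-0.42],[0,0,-0.54],[0,0,-0.58],[0,0,-0.58],[0,0,-0.58],[0,0,-0.58]], xyz=[[0.1,0.1,0],[0.15,0.2,0],[0.2,0.3,0],[0.2,0.3,0],[0.2,0.3,0],[0.2,0.3,0],[0.2,0.3,0],[0.2,0.3,0]], gripper=[0.6,0.6,0.6,0.6,0.6,0.6,0.6,0.6])

```text
time: 12.85
ee_pos: [0.4908, -0.1474, 0.1934]
tcp_rot: [-180.0, -0.1, -172.7]
wrist_force: [0.2, -0.7, 1.4]
opening: 0.0514
```

```bash
python3 -c "
from h import *
st()
w=bot.camera('wrist'); save(w,'w6.png',1); t=bot.camera('top'); s=bot.camera('scene'); save(s,'s6.png',4,(190,110,120,100))
for c,k in((w,'w'),(t,'t'),(s,'s')):
  for r in reg(c,'block0',.2): print(k,round(r['p'],2),np.round(r['box'],1).tolist(),int(r['region'].sum()))
print(projw(w,[[.5076,-.118,.055],[.519,-.190,.055]]))
"
```

```text
t 12.85 q [-16.7, -0.7, -0.0, 90.8, -0.0, -24.0] p [0.4908, -0.1474, 0.1934] rpy [-180.0, -0.05, -172.72] F [0.2, -0.7, 1.4] op 51.4
w 0.96 [299.1, 202.3, 34.9, 44.3] 1432
w 0.82 [221.5, 204.0, 46.6, 45.8] 1618
t 0.73 [349.9, 219.6, 16.1, 16.8] 155
s 0.79 [244.3, 175.6, 15.4, 19.7] 247
s 0.47 [228.0, 159.5, 19.2, 22.0] 256
[[302.4805914  212.01770745]
 [223.74418459 214.1275115 ]]
```

View pics/w6.png

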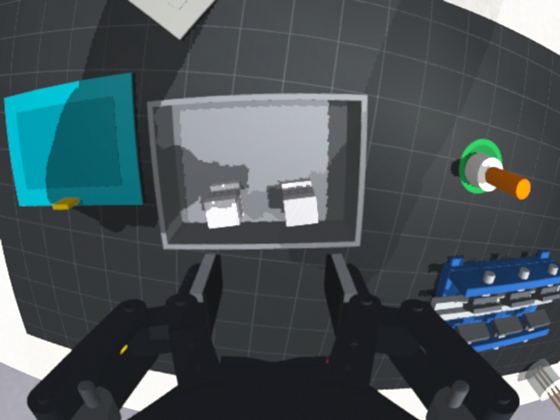

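View pics/s6.png

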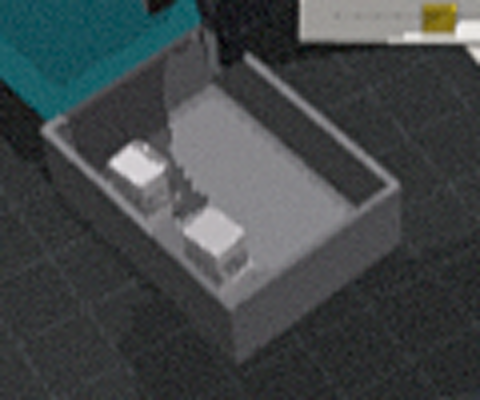

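```bash
cat >> h.py <<'E'
blk=lambda z:[box(.036,.030,z,z+.012),box(.026,.030,z+.012,z+.05)]
E
python3 -c "
from h import *
w=bot.camera('wrist'); w['fish']=1; s=bot.camera('scene')
ws=sorted(reg(w,'block0',.2),key=lambda r:-r['box'][0])[:2]; ss=sorted(reg(s,'block0',.2),key=lambda r:-r['box'][0])[:2]
im=w['image'].copy(); im=cv2.resize(im[130:260,140:380,::-1],None,fx=3,fy=3,interpolation=cv2.INTER_CUBIC)
ims=cv2.resize(s['image'][120:210,190:310,::-1],None,fx=4,fy=4,interpolation=cv2.INTER_CUBIC)
for (x,y),a,b in zip(((.509,-.116),(.519,-.187)),ws,ss):
  print(a['box'],b['box'])
  pw,c1=fit([w],[a['region']],blk(.005),(x,y,6)); ps,c2=fit([s],[b['region']],blk(.005),(x,y,6)); pb,c3=fit([w,s],[a['region'],b['region']],blk(.005),(x,y,6))
  print(np.round(pw,4),c1,np.round(ps,4),c2,np.round(pb,4),c3)
  for P in blk(.005):
    uv=projw(w,place(P,*pw)); uv=(uv-[140,130])*3; us=(proj(s,place(P,*pw))-[190,120])*4
    for i in range(8):
      for j in range(i):
        if bin(i^j).count('1')==1:
          cv2.line(im,tuple(int(v) for v in uv[i]),tuple(int(v) for v in uv[j]),(0,255,255),1)
          cv2.line(ims,tuple(int(v) for v in us[i]),tuple(int(v) for v in us[j]),(0,255,255),1)
cv2.imwrite('pics/bfit.png',im);cv2.imwrite('pics/bfits.png',ims)
"
```

```text
[299.2, 201.4, 36.7, 42.1] [278.1, 297.1, 106.1, 106.5]
[ 0.5071 -0.1194 16.8649] 0.044795783926218746 [ 0.509 -0.116  6.   ] 1.0 [ 0.5071 -0.1194 16.8649] 1.0447957839262187
[222.9, 203.6, 43.1, 44.6] [244.4, 175.8, 15.6, 19.3]
[ 0.5183 -0.1928 14.2056] 0.031003039513677777 [ 0.519 -0.187  6.   ] 1.0 [ 0.5183 -0.1928 14.2056] 1.0310030395136778
```

View pics/bfit.png

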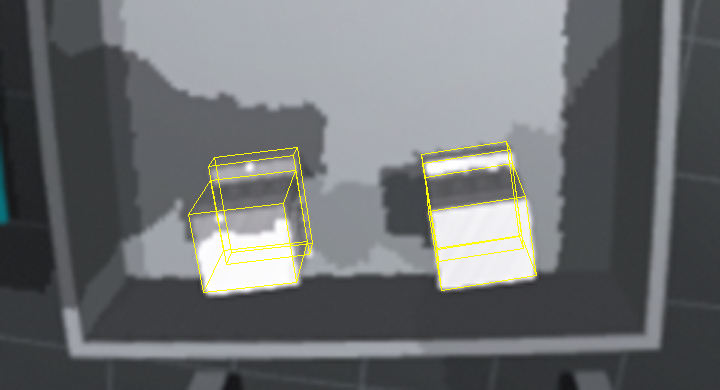

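View pics/bfits.png

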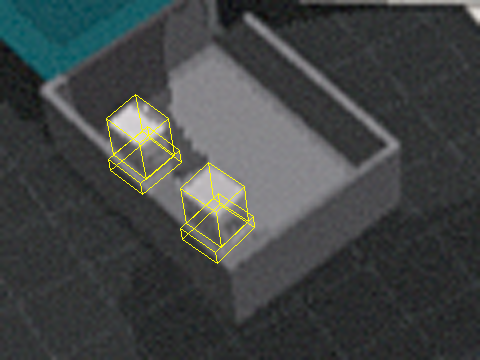

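```bash
python3 -c "
from h import *
st()
goal((.507,-.1194,.10),yawdown(196.9))
goal((.507,-.1194,.03),yawdown(196.9))
"
```

```text
t 13.35 q [-16.7, -0.7, -0.0, 90.8, -0.0, -24.0] p [0.4909, -0.1474, 0.1933] rpy [180.0, -0.06, -172.66] F [-0.2, -0.4, 0.4] op 51.1
xyz [-0.492, 0.644, 2.333] dr [0.0, -0.001, -0.167] | mm 99 deg 9.6 t 13.35
xyz [-0.494, 0.644, 4.083] dr [0.0, -0.001, -0.167] | mm 167 deg 9.6 t 13.35
```

Call:
step_arm(dr=[[0,0,-0.04],[0,0,-0.08],[0,0,-0.12],[0,0,-0.16],[0,0,-0.167],[0,0,-0.167],[0,0,-0.167],[0,0,-0.167]], xyz=[[-0.15,0.2,0.2],[-0.3,0.4,0.6],[-0.45,0.6,1.1],[-0.49,0.64,1.6],[-0.49,0.64,2.1],[-0.49,0.64,2.3],[-0.49,0.64,2.3],[-0.49,0.64,2.3]], gripper=[0.55,0.55,0.55,0.55,0.55,0.55,0.55,0.55])

```text
time: 14.15
ee_pos: [0.5072, -0.1195, 0.102]
tcp_rot: [-180.0, -0.0, -163.1]
wrist_force: [1.1, 0.0, -0.7]
opening: 0.047
```

```bash
python3 -c "
from h import *
st()
w=bot.camera('wrist'); w['fish']=1; save(w,'w7.png',2,(140,130,280,250))
for r in reg(w,'block0',.2): print(round(r['p'],2),np.round(r['box']).tolist()); 
r=min(reg(w,'block0',.2),key=lambda r:abs(r['box'][0]-280)); print(fit([w],[r['region']],blk(.005),(.507,-.1194,16)))
goal((.507,-.1194,.03),yawdown(196.9))
"
```

```text
t 14.15 q [-13.2, 0.5, -8.9, 80.7, -0.0, -30.2] p [0.5072, -0.1195, 0.102] rpy [-179.99, -0.02, -163.06] F [1.1, 0.0, -0.7] op 47.0
0.83 [166.0, 203.0, 61.0, 64.0]
0.7 [272.0, 216.0, 46.0, 64.0]
((np.float64(0.5073020965422977), np.float64(-0.11974012909173189), np.float64(16.542937659025256)), np.float64(0.058218076551945996))
xyz [0.01, 0.012, 1.81] dr [-0.001, 0.0, 0.0] | mm 72 deg 0.0 t 14.3
```

View pics/w7.png

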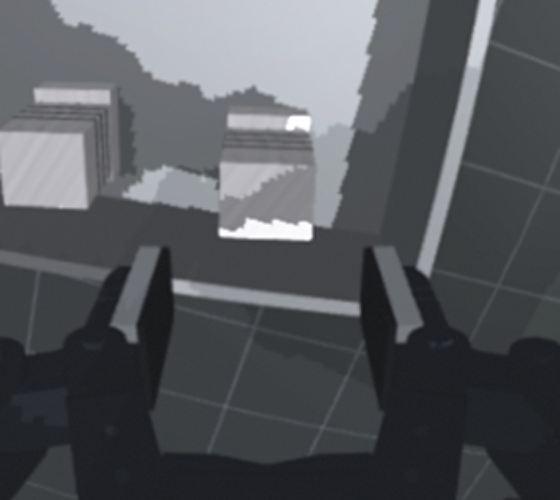

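Call:
step_arm(dr=[[0,0,0],[0,0,0],[0,0,0],[0,0,0],[0,0,0],[0,0,0],[0,0,0],[0,0,0]], xyz=[[0,0,0.2],[0,0,0.5],[0,0,0.9],[0,0,1.3],[0,0,1.6],[0,0,1.75],[0,0,1.82],[0,0,1.82]], gripper=[0.55,0.55,0.55,0.55,0.55,0.55,0.55,0.55])

```text
time: 15.1
ee_pos: [0.5069, -0.1196, 0.0285]
tcp_rot: [180.0, -0.1, -163.1]
wrist_force: [0.5, -0.4, 0.6]
opening: 0.0471
```

Call:
step_arm(dr=[[0,0,0],[0,0,0],[0,0,0],[0,0,0],[0,0,0],[0,0,0],[0,0,0],[0,0,0]], xyz=[[0,0,0],[0,0,0],[0,0,0],[0,0,0],[0,0,0],[0,0,-0.1],[0,0,-0.3],[0,0,-0.6]], gripper=[0.3,0.3,0.3,0.3,0.3,0.3,0.3,0.3], squeeze=40)

```text
time: 15.9
ee_pos: [0.5064, -0.1195, 0.0526]
tcp_rot: [180.0, -0.1, -163.1]
wrist_force: [-1.2, -0.2, -1.0]
opening: 0.0298
```

```bash
python3 -c "
from h import *
st()
V=(.618,.196,5.8)
for y in(-.064,0,.064): print(place(np.array([[0,y,.034]]),*V))
p,r,o=tool()
goal(p+[0,0,.13])
goal((.6245,.10,.2),yawdown(185.8))
"
```

```text
t 15.9 q [-13.3, 1.4, -13.4, 75.3, -0.0, -30.2] p [0.5064, -0.1195, 0.0526] rpy [179.95, -0.13, -163.09] F [-1.2, -0.2, -1.0] op 29.8
[[0.6244676  0.13232763 0.034     ]]
[[0.618 0.196 0.034]]
[[0.6115324  0.25967237 0.034     ]]
xyz [0.007, 0.003, -3.25] dr [0.0, 0.0, 0.0] | mm 130 deg 0.0 t 15.9
xyz [-4.413, 4.393, -3.69] dr [0.001, -0.002, 0.194] | mm 290 deg 11.1 t 15.9
```

Call:
step_arm(dr=[[0,0,0],[0,0,0],[0,0,0],[0,0,0.05],[0,0,0.1],[0,0,0.15],[0,0,0.194],[0,0,0.194]], xyz=[[0,0,-0.7],[0,0,-1.6],[-0.3,0.3,-2.6],[-1,1,-3.3],[-2,2,-3.69],[-3,3,-3.69],[-3.9,3.9,-3.69],[-4.4,4.4,-3.69]], gripper=[0.3,0.3,0.3,0.3,0.3,0.3,0.3,0.3])

```text
time: 16.7
ee_pos: [0.625, 0.1023, 0.2011]
tcp_rot: [180.0, 0.0, -174.3]
wrist_force: [1.3, -0.3, -0.7]
opening: 0.0296
```

```bash
python3 -c "
from h import *
st()
w=bot.camera('wrist'); w=bot.camera('wrist'); save(w,'w8.png',1)
st()
"
```

```text
t 16.7 q [9.3, 16.2, 19.7, 93.4, 0.0, 3.6] p [0.625, 0.1023, 0.2011] rpy [179.99, 0.01, -174.26] F [1.3, -0.3, -0.7] op 29.6
t 16.8 q [9.5, 16.5, 19.7, 93.4, 0.1, 3.4] p [0.6255, 0.1046, 0.1992] rpy [179.95, -0.1, -173.95] F [-0.8, -1.3, -1.6] op 29.5
```

View pics/w8.png

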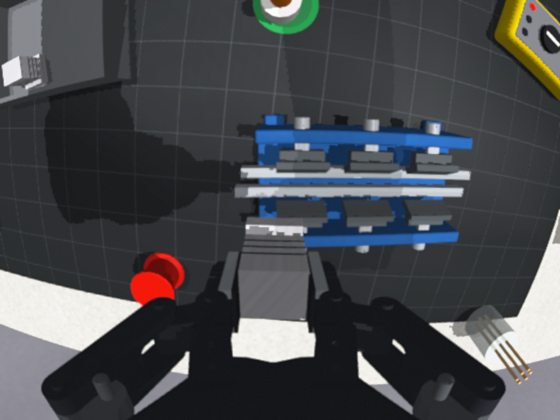

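```bash
cat > ov.py <<'E'
from h import *
import sys
def pads():
    L=[]
    for y in(-.064,0,.064):
        for s in(-1,1):
            L.append(np.array([[s*.022,y-.023,.0725],[s*.022,y+.023,.0725],[s*.01325,y+.023,.0485],[s*.01325,y-.023,.0485]]))
    return L
def overlay(c,V,f,crop,name,quad=True,rails=True):
    a,b,w,h=crop
    im=cv2.resize(c["image"][b:b+h,a:a+w,::-1],None,fx=f,fy=f,interpolation=cv2.INTER_CUBIC)
    pj=projw if c.get("fish") else proj
    def dense(P): return np.concatenate([np.linspace(P[i],P[(i+1)%len(P)],12) for i in range(len(P))])
    L=[]
    if rails:
        for s in(-1,1):
            L.append(np.array([[s*.055,-.105,.066],[s*.055,.105,.066],[s*.043,.105,.066],[s*.043,-.105,.066]]))
        L.append(np.array([[-.055,-.105,.02],[-.055,.105,.02],[.055,.105,.02],[.055,-.105,.02]]))
    if quad: L+=pads()
    for P in L:
        uv=((pj(c,place(dense(P),*V))-[a,b]+.5)*f).astype(np.int32); cv2.polylines(im,[uv],True,(0,255,255),1)
    cv2.imwrite("pics/"+name,im)
E
python3 -c "
from ov import *
w=bot.camera('wrist'); w['fish']=1
overlay(w,(.618,.196,5.8),3,(225,100,260,160),'ov1.png')
"
```

```text
(no output)
```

View pics/ov1.png

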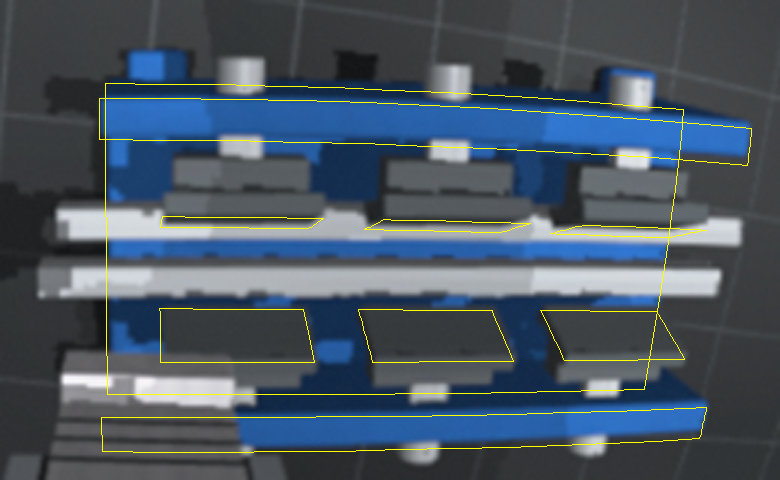

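```bash
python3 -c "
from h import *
st()
goal((.6115,.2597,.2),yawdown(185.8))
goal((.6115,.2597,.1),yawdown(185.8))
"
```

```text
t 16.85 q [9.3, 16.3, 19.6, 93.4, 0.0, 3.3] p [0.6247, 0.1024, 0.1995] rpy [-180.0, -0.12, -174.01] F [0.4, 0.5, -0.8] op 29.2
xyz [-0.083, 3.946, -0.012] dr [-0.0, -0.002, 0.003] | mm 158 deg 0.2 t 16.85
xyz [-0.089, 3.946, 2.488] dr [-0.0, -0.002, 0.003] | mm 187 deg 0.2 t 16.85
```

Call:
step_arm(dr=[[0,0,0],[0,0,0],[0,0,0],[0,0,0],[0,0,0],[0,0,0],[0,0,0],[0,0,0]], xyz=[[0,0.3,0],[0,1,0],[-0.04,1.8,0.2],[-0.05,2.7,0.5],[-0.07,3.5,0.9],[-0.08,3.9,1.4],[-0.09,3.95,1.9],[-0.09,3.95,2.2]], gripper=[0.3,0.3,0.3,0.3,0.3,0.3,0.3,0.3])

```text
time: 17.65
ee_pos: [0.6109, 0.2573, 0.111]
tcp_rot: [-180.0, -0.1, -174.2]
wrist_force: [0.1, -1.3, -1.4]
opening: 0.0296
```

```bash
python3 -c "
from h import *
w=bot.camera('wrist'); save(w,'w9.png',2,(140,80,280,250)); s=bot.camera('scene'); save(s,'s9.png',3,(210,220,140,150))
st()
goal((.6115,.2597,.088),yawdown(185.8))
"
```

```text
t 17.75 q [22.8, 20.1, 14.5, 84.6, 0.0, 17.0] p [0.6109, 0.2564, 0.1108] rpy [-179.95, -0.19, -174.26] F [-0.9, 0.3, -0.6] op 29.5
xyz [-0.025, 0.08, 0.569] dr [-0.001, -0.003, -0.001] | mm 23 deg 0.2 t 17.75
```

View pics/w9.png

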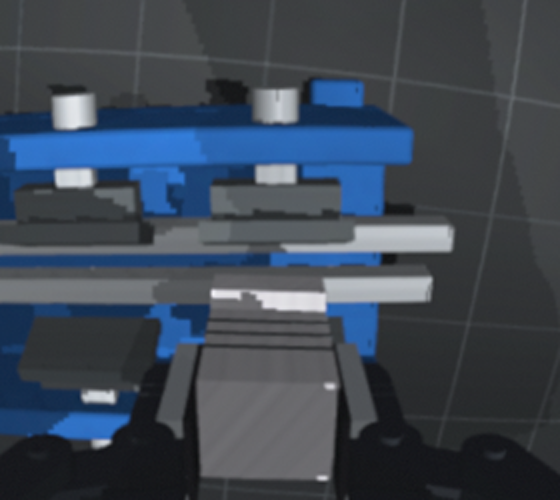

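View pics/s9.png

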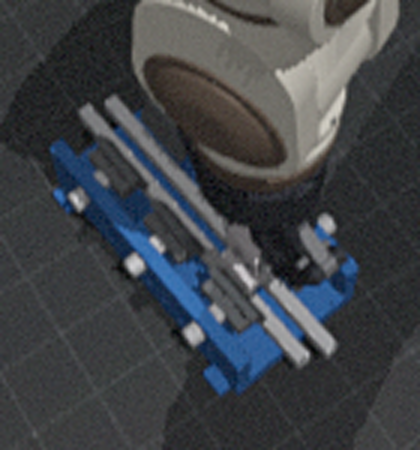

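Call:
step_arm(dr=[[0,0,0],[0,0,0],[0,0,0],[0,0,0],[0,0,0],[0,0,0],[0,0,0],[0,0,0]], xyz=[[-0.02,0.04,0.1],[-0.02,0.08,0.25],[-0.02,0.08,0.4],[-0.02,0.08,0.5],[-0.02,0.08,0.55],[-0.02,0.08,0.58],[-0.02,0.08,0.6],[-0.02,0.08,0.62]], gripper=[0.3,0.3,0.3,0.3,0.3,0.3,0.3,0.3])

```text
time: 18.55
ee_pos: [0.6115, 0.2608, 0.0874]
tcp_rot: [180.0, -0.1, -174.2]
wrist_force: [-5.1, -0.2, 4.0]
opening: 0.0298
```

```bash
python3 -c "
from h import *
st()
goal((.6115,.2597,.083),yawdown(185.8))
"
```

```text
t 18.55 q [23.1, 20.5, 12.4, 82.1, 0.0, 17.3] p [0.6115, 0.2608, 0.0874] rpy [180.0, -0.12, -174.19] F [-5.1, -0.2, 4.0] op 29.8
xyz [0.003, -0.028, 0.111] dr [0.0, -0.002, 0.0] | mm 5 deg 0.1 t 18.55
```

Call:
step_arm(dr=[[0,0,0],[0,0,0],[0,0,0],[0,0,0],[0,0,0],[0,0,0],[0,0,0],[0,0,0]], xyz=[[0.03,-0.02,0],[0.03,-0.02,0.02],[0.03,-0.02,0.04],[0.03,-0.02,0.06],[0.03,-0.02,0.06],[0.03,-0.02,0.06],[0.03,-0.02,0.06],[0.03,-0.02,0.06]], gripper=[0.3,0.3,0.3,0.3,0.3,0.3,0.3,0.3])

```text
time: 19.35
ee_pos: [0.6104, 0.2599, 0.0849]
tcp_rot: [180.0, -0.1, -174.2]
wrist_force: [-5.1, -0.1, 2.4]
opening: 0.0296
```

```bash
python3 -c "
from h import *
st()
"
```

```text
t 19.35 q [23.0, 20.3, 11.9, 81.8, 0.0, 17.2] p [0.6104, 0.2599, 0.0849] rpy [180.0, -0.13, -174.19] F [-5.1, -0.1, 2.4] op 29.6
```

Call:
step_arm(dr=[[0,0,0],[0,0,0],[0,0,0],[0,0,0],[0,0,0],[0,0,0],[0,0,0],[0,0,0]], xyz=[[0.02,0,0],[0.03,0,0.02],[0.03,0,0.03],[0.03,0,0.03],[0.03,0,0.03],[0.03,0,0.03],[0.03,0,0.03],[0.03,0,0.03]], gripper=[0.3,0.3,0.3,0.3,0.36,0.42,0.48,0.52])

```text
time: 20.15
ee_pos: [0.61, 0.2598, 0.0834]
tcp_rot: [-180.0, -0.1, -174.2]
wrist_force: [-0.1, 0.4, 0.4]
opening: 0.0441
```

```bash
python3 -c "
from h import *
st()
w=bot.camera('wrist'); save(w,'w10.png',2,(140,80,280,250)); s=bot.camera('scene'); save(s,'s10.png',3,(210,220,140,150))
"
```

```text
t 20.15 q [23.1, 20.2, 11.6, 81.5, 0.0, 17.3] p [0.61, 0.2598, 0.0834] rpy [-179.99, -0.06, -174.21] F [-0.1, 0.4, 0.4] op 44.1
```

View pics/w10.png

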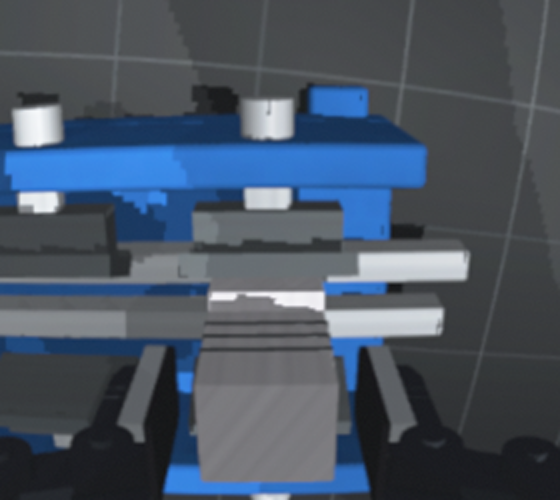

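View pics/s10.png

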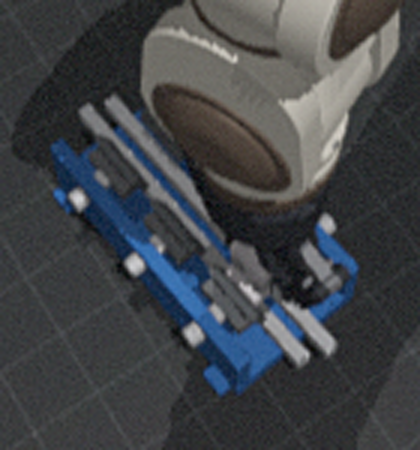

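Call:
step_arm(dr=[[0,0,0],[0,0,0],[0,0,0],[0,0,0],[0,0,0],[0,0,0],[0,0,0],[0,0,0]], xyz=[[0,0,-0.1],[0,0,-0.4],[0,0,-0.9],[0,0,-1.6],[0,0,-2.2],[0,-0.2,-2.6],[0,-0.8,-2.8],[0,-1.6,-2.8]], gripper=[0.54,0.54,0.54,0.54,0.54,0.54,0.54,0.54])

```text
time: 21.05
ee_pos: [0.617, 0.1967, 0.1984]
tcp_rot: [179.9, 0.1, -174.1]
wrist_force: [0.4, 0.6, 0.1]
opening: 0.0459
```

```bash
python3 -c "
from h import *
st()
goal((.5183,-.1928,.15),yawdown(194.2))
"
```

```text
t 21.05 q [17.7, 18.2, 21.8, 93.4, 0.0, 11.8] p [0.617, 0.1967, 0.1984] rpy [179.95, 0.14, -174.09] F [0.4, 0.6, 0.1] op 45.9
xyz [3.459, -9.432, 1.194] dr [0.001, 0.003, -0.145] | mm 405 deg 8.3 t 21.05
```

Call:
step_arm(dr=[[0,0,0],[0,0,-0.03],[0,0,-0.06],[0,0,-0.09],[0,0,-0.12],[0,0,-0.145],[0,0,-0.145],[0,0,-0.145]], xyz=[[0.3,-0.9,0],[0.75,-2,0],[1.2,-3.2,0],[1.65,-4.4,0],[2.1,-5.6,0],[2.55,-6.8,0.2],[3.0,-8.0,0.5],[3.35,-9.1,0.9]], gripper=[0.54,0.54,0.54,0.54,0.54,0.54,0.54,0.54])

```text
time: 21.85
ee_pos: [0.521, -0.175, 0.1638]
tcp_rot: [-179.9, 0.1, -165.9]
wrist_force: [0.9, 0.0, 0.5]
opening: 0.0457
```

```bash
python3 -c "
from h import *
st()
goal((.5183,-.1928,.10),yawdown(194.2))
"
```

```text
t 21.85 q [-18.6, 3.9, 1.5, 87.4, -0.0, -32.7] p [0.521, -0.175, 0.1638] rpy [-179.9, 0.1, -165.89] F [0.9, 0.0, 0.5] op 45.7
xyz [0.176, -0.413, 1.597] dr [-0.002, 0.002, -0.002] | mm 66 deg 0.2 t 21.85
```

Call:
step_arm(dr=[[0,0,0],[0,0,0],[0,0,0],[0,0,0],[0,0,0],[0,0,0],[0,0,0],[0,0,0]], xyz=[[0.1,-0.2,0.1],[0.13,-0.33,0.3],[0.13,-0.35,0.6],[0.13,-0.35,1.0],[0.13,-0.35,1.3],[0.13,-0.35,1.4],[0.13,-0.35,1.4],[0.13,-0.35,1.4]], gripper=[0.54,0.54,0.54,0.54,0.54,0.54,0.54,0.54])

```text
time: 22.65
ee_pos: [0.52, -0.1874, 0.1065]
tcp_rot: [-180.0, -0.0, -165.9]
wrist_force: [-0.9, -0.3, -0.6]
opening: 0.0462
```

```bash
python3 -c "
from h import *
st()
w=bot.camera('wrist'); w['fish']=1; save(w,'w11.png',2,(140,130,280,250))
r=reg(w,'block0',.2)[0]; print(r['p'],r['box']); print(fit([w],[r['region']],blk(.005),(.518,-.193,14)))
goal((.5183,-.1928,.0285),yawdown(194.2))
"
```

```text
t 22.65 q [-19.8, 4.7, -4.0, 81.3, -0.0, -34.0] p [0.52, -0.1874, 0.1065] rpy [-179.99, -0.02, -165.85] F [-0.9, -0.3, -0.6] op 46.2
0.58 [264.6, 209.2, 48.6, 61.7]
((np.float64(0.5182470649320464), np.float64(-0.1924198353664981), np.float64(15.095620585384616)), np.float64(0.027355623100303927))
xyz [0.074, -0.111, 1.956] dr [-0.001, -0.0, -0.001] | mm 78 deg 0.1 t 22.75
```

View pics/w11.png

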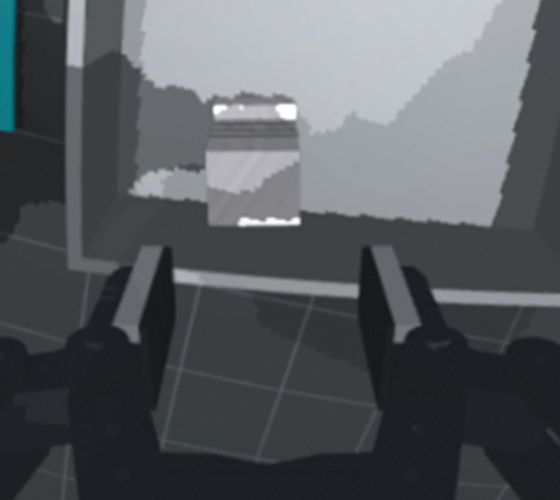

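Call:
step_arm(dr=[[0,0,0],[0,0,0],[0,0,0],[0,0,0],[0,0,0],[0,0,0],[0,0,0],[0,0,0]], xyz=[[0.07,-0.11,0.1],[0.07,-0.11,0.4],[0.07,-0.11,0.8],[0.07,-0.11,1.25],[0.07,-0.11,1.65],[0.07,-0.11,1.85],[0.07,-0.11,1.95],[0.07,-0.11,1.95]], gripper=[0.54,0.54,0.54,0.54,0.54,0.54,0.54,0.54])

```text
time: 23.55
ee_pos: [0.5177, -0.1928, 0.0276]
tcp_rot: [180.0, -0.1, -165.9]
wrist_force: [0.4, 1.1, 0.6]
opening: 0.046
```

Call:
step_arm(dr=[[0,0,0],[0,0,0],[0,0,0],[0,0,0],[0,0,0],[0,0,0],[0,0,0],[0,0,0]], xyz=[[0,0,0],[0,0,0],[0,0,0],[0,0,0],[0,0,0],[0,0,-0.2],[0,0,-0.7],[0,0,-1.4]], gripper=[0.3,0.3,0.3,0.3,0.3,0.3,0.3,0.3], squeeze=40)

```text
time: 24.35
ee_pos: [0.5169, -0.1923, 0.0833]
tcp_rot: [179.9, -0.2, -165.9]
wrist_force: [1.5, -0.1, -1.5]
opening: 0.0297
```

```bash
python3 -c "
from h import *
st()
print(place(np.array([[0,-.064,.034]]),.6168,.196,5.8))
goal((.6233,.1323,.16),yawdown(185.8))
"
```

```text
t 24.35 q [-20.4, 5.1, -6.1, 79.0, -0.0, -34.5] p [0.5169, -0.1923, 0.0833] rpy [179.89, -0.21, -165.89] F [1.5, -0.1, -1.5] op 29.7
[[0.6232676  0.13232763 0.034     ]]
xyz [-4.551, 7.227, -1.919] dr [0.002, -0.004, 0.145] | mm 350 deg 8.3 t 24.35
```

Call:
step_arm(dr=[[0,0,0],[0,0,0.03],[0,0,0.06],[0,0,0.09],[0,0,0.12],[0,0,0.145],[0,0,0.145],[0,0,0.145]], xyz=[[0,0,-0.8],[-0.4,0.6,-1.6],[-1.05,1.65,-2.0],[-1.7,2.7,-2.0],[-2.4,3.8,-2.0],[-3.1,4.9,-2.0],[-3.75,5.9,-2.0],[-4.3,6.8,-1.95]], gripper=[0.3,0.3,0.3,0.3,0.3,0.3,0.3,0.3])

```text
time: 25.15
ee_pos: [0.6189, 0.1153, 0.1621]
tcp_rot: [180.0, -0.0, -174.2]
wrist_force: [1.2, -0.5, -2.6]
opening: 0.0296
```

```bash
python3 -c "
from h import *
st()
goal((.6233,.1323,.11),yawdown(185.8))
"
```

```text
t 25.15 q [10.6, 15.2, 14.1, 88.9, 0.0, 4.7] p [0.6189, 0.1153, 0.1621] rpy [180.0, -0.05, -174.18] F [1.2, -0.5, -2.6] op 29.6
xyz [-0.154, 0.411, 1.302] dr [0.0, -0.001, 0.0] | mm 55 deg 0.1 t 25.15
```

Call:
step_arm(dr=[[0,0,0],[0,0,0],[0,0,0],[0,0,0],[0,0,0],[0,0,0],[0,0,0],[0,0,0]], xyz=[[-0.05,0.2,0.1],[-0.1,0.35,0.3],[-0.13,0.38,0.6],[-0.13,0.38,0.9],[-0.13,0.38,1.1],[-0.13,0.38,1.25],[-0.13,0.38,1.3],[-0.13,0.38,1.3]], gripper=[0.3,0.3,0.3,0.3,0.3,0.3,0.3,0.3])

```text
time: 25.95
ee_pos: [0.6221, 0.1282, 0.1097]
tcp_rot: [-180.0, -0.1, -174.2]
wrist_force: [0.3, -0.7, -1.4]
opening: 0.0292
```

```bash
python3 -c "
from h import *
st()
w=bot.camera('wrist'); save(w,'w12.png',2,(140,80,280,250))
goal((.6230,.1323,.088),yawdown(185.8))
"
```

```text
t 25.95 q [11.6, 16.1, 9.4, 83.4, 0.0, 5.9] p [0.6221, 0.1282, 0.1097] rpy [-180.0, -0.06, -174.23] F [0.3, -0.7, -1.4] op 29.2
xyz [-0.028, 0.096, 0.554] dr [-0.0, -0.001, -0.0] | mm 23 deg 0.0 t 26.0
```

View pics/w12.png

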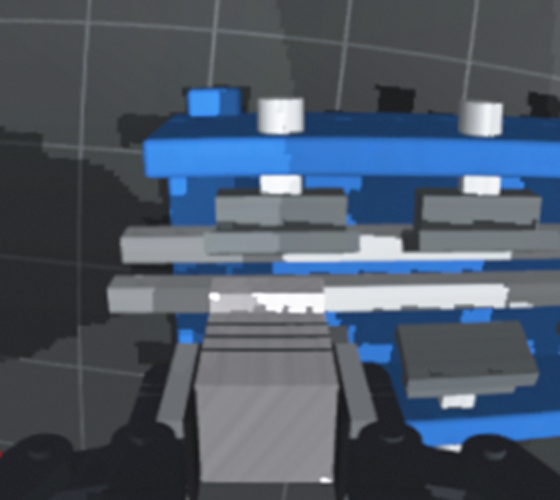

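Call:
step_arm(dr=[[0,0,0],[0,0,0],[0,0,0],[0,0,0],[0,0,0],[0,0,0],[0,0,0],[0,0,0]], xyz=[[0,0.05,0.1],[-0.01,0.09,0.25],[-0.01,0.09,0.4],[-0.01,0.09,0.5],[-0.01,0.09,0.55],[-0.01,0.09,0.58],[-0.01,0.09,0.6],[-0.01,0.09,0.62]], gripper=[0.3,0.3,0.3,0.3,0.3,0.3,0.3,0.3])

```text
time: 26.8
ee_pos: [0.6228, 0.1323, 0.0856]
tcp_rot: [180.0, 0.0, -174.2]
wrist_force: [3.4, -0.2, 2.0]
opening: 0.0294
```

```bash
python3 -c "
from h import *
st()
"
```

```text
t 26.8 q [12.0, 16.4, 7.1, 80.7, -0.0, 6.2] p [0.6228, 0.1323, 0.0856] rpy [180.0, 0.03, -174.21] F [3.4, -0.2, 2.0] op 29.4
```

Call:
step_arm(dr=[[0,0,0],[0,0,0],[0,0,0],[0,0,0],[0,0,0],[0,0,0],[0,0,0],[0,0,0]], xyz=[[-0.015,0,0.01],[-0.015,0,0.03],[-0.015,0,0.04],[-0.015,0,0.04],[-0.015,0,0.04],[-0.015,0,0.04],[-0.015,0,0.04],[-0.015,0,0.04]], gripper=[0.3,0.3,0.3,0.3,0.36,0.42,0.48,0.52])

```text
time: 27.6
ee_pos: [0.6225, 0.1323, 0.0831]
tcp_rot: [-180.0, -0.1, -174.2]
wrist_force: [0.4, 0.2, -0.5]
opening: 0.0441
```

```bash
python3 -c "
from h import *
st()
w=bot.camera('wrist'); save(w,'w13.png',2,(140,80,280,250)); s=bot.camera('scene'); save(s,'s13.png',3,(210,180,140,190))
"
```

```text
t 27.6 q [12.0, 16.5, 7.0, 80.6, 0.0, 6.2] p [0.6225, 0.1323, 0.0831] rpy [-180.0, -0.1, -174.2] F [0.4, 0.2, -0.5] op 44.1
```

View pics/w13.png

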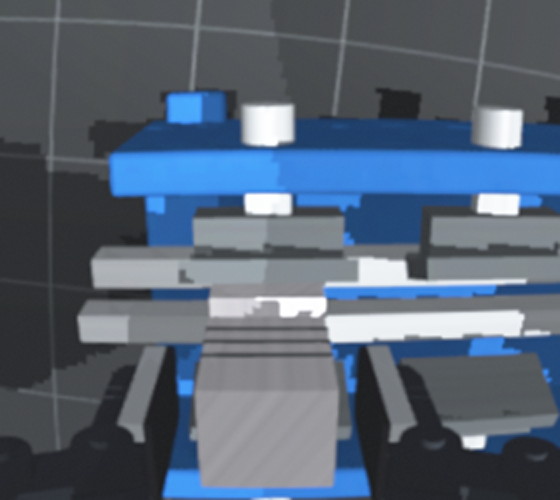

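View pics/s13.png

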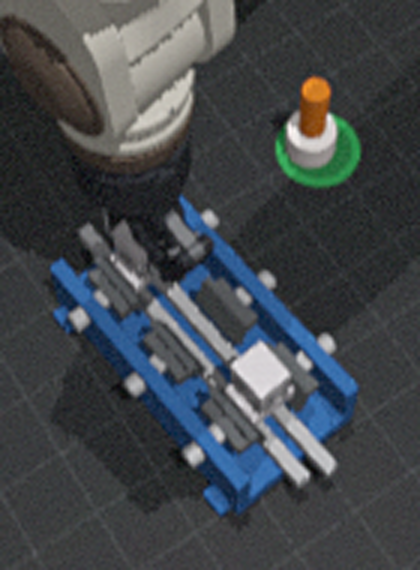

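Call:
step_arm(dr=[[0,0,0],[0,0,0],[0,0,0],[0,0,0],[0,0,0],[0,0,0],[0,0,0],[0,0,0]], xyz=[[0,0,-0.1],[0,0,-0.4],[0,0,-0.9],[0,0,-1.6],[0.3,0,-2.2],[1,0,-2.6],[2,0,-2.6],[3,-0.2,-2.6]], gripper=[0.6,0.6,0.6,0.6,0.6,0.6,0.6,0.6])

```text
time: 28.5
ee_pos: [0.5035, 0.1125, 0.189]
tcp_rot: [180.0, 0.1, -174.2]
wrist_force: [-0.5, -0.1, 0.9]
opening: 0.0515
```

```bash
cat >> h.py <<'E'
tap=[cyl(.04,0,.03),cyl(.022,.03,.09)]
def near(c,n,uv,lo=.15):
    L=reg(c,n,lo); return min(L,key=lambda r:np.hypot(*(np.array(r["box"][:2])-uv))) if L else None
E
python3 -c "
from h import *
st(); s=bot.camera('scene'); t=bot.camera('top')
R=[near(s,'tapper_center',(316,221)),near(t,'tapper_center',(268,244))]; print([r and np.round(r['box']) for r in R])
print(fit([s],[R[0]['region']],tap,(.447,.097),False),R[1] and fit([t],[R[1]['region']],tap,(.447,.097),False))
goal((.447,.097,.13),yawdown(185.8))
save(s,'s14.png',3,(210,180,140,190))
"
```

```text
t 28.5 q [12.6, -0.4, -0.2, 90.2, 0.0, 6.8] p [0.5035, 0.1125, 0.189] rpy [179.98, 0.05, -174.17] F [-0.5, -0.1, 0.9] op 51.5
[array([315., 224.,  16.,  27.]), None]
((np.float64(0.4465537109375), np.float64(0.09877294921875), 0), np.float64(0.1858823529411765)) None
xyz [1.465, -0.234, 1.477] dr [0.0, 0.002, -0.0] | mm 84 deg 0.1 t 28.7
```

View pics/s14.png

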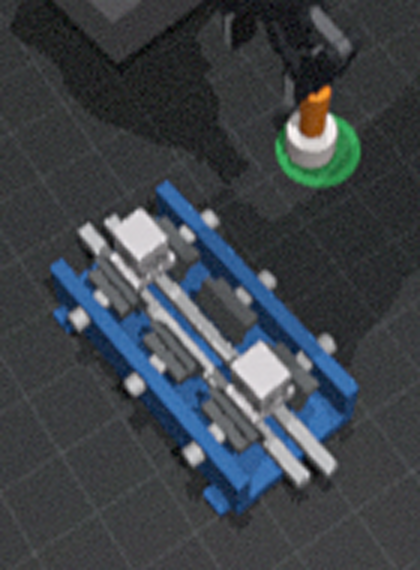

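Both blocks stand in the mouths; tapper still on its coaster. Moving over it.

Call:
step_arm(dr=[[0,0,0],[0,0,0],[0,0,0],[0,0,0],[0,0,0],[0,0,0],[0,0,0],[0,0,0]], xyz=[[0.3,-0.05,0.1],[0.7,-0.1,0.2],[1.1,-0.15,0.5],[1.35,-0.2,0.9],[1.4,-0.2,1.3],[1.4,-0.2,1.4],[1.4,-0.2,1.4],[1.4,-0.2,1.4]], gripper=[0.6,0.6,0.6,0.6,0.6,0.6,0.6,0.6])

```text
time: 29.5
ee_pos: [0.4502, 0.0988, 0.1324]
tcp_rot: [180.0, -0.0, -174.2]
wrist_force: [-0.0, 0.2, -0.0]
opening: 0.0514
```

```bash
python3 -c "
from h import *
st(); w=bot.camera('wrist'); w['fish']=1; save(w,'w15.png',2,(140,80,280,250))
r=near(w,'tapper_center',(275,230)); print(r and (r['box'],r['p']))
if r: print(fit([w],[r['region']],tap,(.447,.097),False))
uv=projw(w,[[.447,.098,.09],[.447,.098,.03]]); print((uv-[140,80])*2)
goal((.447,.098,.036),yawdown(185.8))
"
```

```text
t 29.5 q [12.4, -8.1, -13.6, 84.5, 0.0, 6.6] p [0.4502, 0.0988, 0.1324] rpy [180.0, -0.01, -174.2] F [-0.0, 0.2, -0.0] op 51.4
([269.0, 201.8, 50.3, 71.5], 0.76)
((np.float64(0.44435108184814454), np.float64(0.09585194396972656), 0), np.float64(0.08037196944536695))
[[264.61298926 297.78929338]
 [264.96433741 238.56962536]]
xyz [0.079, -0.012, 2.41] dr [0.0, 0.0, 0.0] | mm 96 deg 0.0 t 29.6
```

View pics/w15.png

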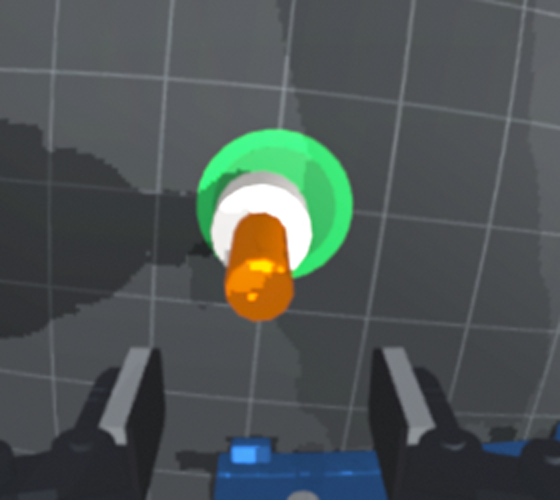

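Call:
step_arm(dr=[[0,0,0],[0,0,0],[0,0,0],[0,0,0],[0,0,0],[0,0,0],[0,0,0],[0,0,0]], xyz=[[0.1,-0.03,0.1],[0.15,-0.035,0.4],[0.15,-0.035,0.9],[0.15,-0.035,1.4],[0.15,-0.035,1.9],[0.15,-0.035,2.2],[0.15,-0.035,2.33],[0.15,-0.035,2.38]], gripper=[0.6,0.6,0.6,0.6,0.6,0.6,0.6,0.6])

```text
time: 30.4
ee_pos: [0.4432, 0.0965, 0.036]
tcp_rot: [-180.0, -0.1, -174.2]
wrist_force: [0.2, -0.1, -0.6]
opening: 0.0512
```

Call:
step_arm(dr=[[0,0,0],[0,0,0],[0,0,0],[0,0,0],[0,0,0],[0,0,0],[0,0,0],[0,0,0]], xyz=[[0,0,0],[0,0,0],[0,0,0],[0,0,0],[0,0,0],[0,0,0],[0,0,0],[0,0,0]], gripper=[0.4,0.3,0.2,0.15,0.15,0.15,0.15,0.15], squeeze=80)

```text
time: 31.2
ee_pos: [0.4439, 0.0967, 0.0372]
tcp_rot: [180.0, 0.0, -174.2]
wrist_force: [-2.0, -0.4, 5.7]
opening: 0.0206
```

```bash
python3 -c "
from h import *
st(); w=bot.camera('wrist'); save(w,'w16.png',2,(140,80,280,250))
"
```

```text
t 31.2 q [12.3, -7.4, -23.6, 73.8, 0.0, 6.5] p [0.4439, 0.0967, 0.0372] rpy [179.99, 0.03, -174.2] F [-2.0, -0.4, 5.7] op 20.6
```

View pics/w16.png

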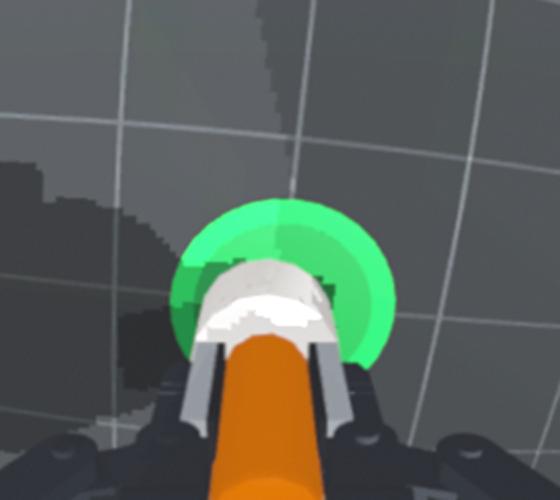

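```bash
python3 -c "
from h import *
st(); goal((.6228,.1323,.165),yawdown(185.8))
"
```

```text
t 31.25 q [12.3, -7.4, -23.6, 73.8, 0.0, 6.5] p [0.444, 0.0967, 0.0372] rpy [179.99, 0.03, -174.2] F [-0.6, -0.1, 6.4] op 20.5
xyz [-4.539, 0.434, -3.192] dr [0.0, 0.0, -0.0] | mm 223 deg 0.0 t 31.25
```

Call:
step_arm(dr=[[0,0,0],[0,0,0],[0,0,0],[0,0,0],[0,0,0],[0,0,0],[0,0,0],[0,0,0]], xyz=[[0,0,-0.3],[0,0,-1.0],[-0.1,0,-1.9],[-0.5,0.05,-2.8],[-1.2,0.1,-3.2],[-2.1,0.2,-3.2],[-3.1,0.3,-3.2],[-4.0,0.4,-3.2]], gripper=[0.15,0.15,0.15,0.15,0.15,0.15,0.15,0.15])

```text
time: 32.05
ee_pos: [0.6026, 0.1289, 0.1646]
tcp_rot: [-180.0, -0.0, -174.2]
wrist_force: [-0.2, -0.4, -2.1]
opening: 0.0201
```

```bash
python3 -c "
from h import *
st(); goal((.6228,.1323,.15),yawdown(185.8))
"
```

```text
t 32.05 q [12.1, 13.4, 12.2, 88.8, 0.0, 6.3] p [0.6026, 0.1289, 0.1646] rpy [-180.0, -0.04, -174.21] F [-0.2, -0.4, -2.1] op 20.1
xyz [-0.511, 0.032, 0.365] dr [-0.0, -0.001, -0.0] | mm 25 deg 0.0 t 32.05
```

Call:
step_arm(dr=[[0,0,0],[0,0,0],[0,0,0],[0,0,0],[0,0,0],[0,0,0],[0,0,0],[0,0,0]], xyz=[[-0.3,0.02,0],[-0.5,0.03,0],[-0.5,0.03,0.1],[-0.5,0.03,0.15],[-0.5,0.03,0.2],[-0.5,0.03,0.25],[-0.5,0.03,0.3],[-0.5,0.03,0.33]], gripper=[0.15,0.15,0.15,0.15,0.15,0.15,0.15,0.15])

```text
time: 32.85
ee_pos: [0.6206, 0.1319, 0.151]
tcp_rot: [-180.0, -0.0, -174.2]
wrist_force: [0.1, 0.2, -1.9]
opening: 0.0203
```

```bash
python3 -c "
from h import *
st(); w=bot.camera('wrist'); save(w,'w17.png',1); s=bot.camera('scene'); save(s,'s17.png',3,(210,180,140,190))
"
```

```text
t 32.85 q [12.0, 15.9, 13.7, 87.9, 0.0, 6.2] p [0.6206, 0.1319, 0.151] rpy [-180.0, -0.05, -174.2] F [0.1, 0.2, -1.9] op 20.3
```

View pics/w17.png

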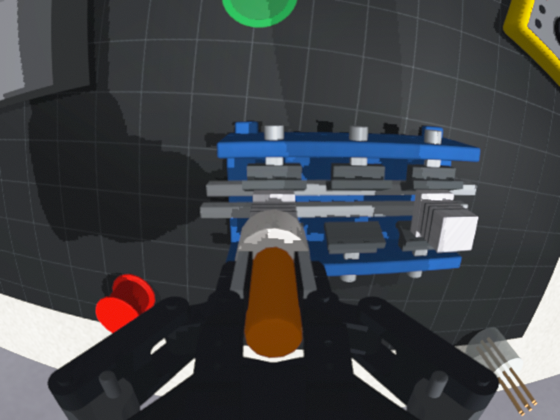

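View pics/s17.png

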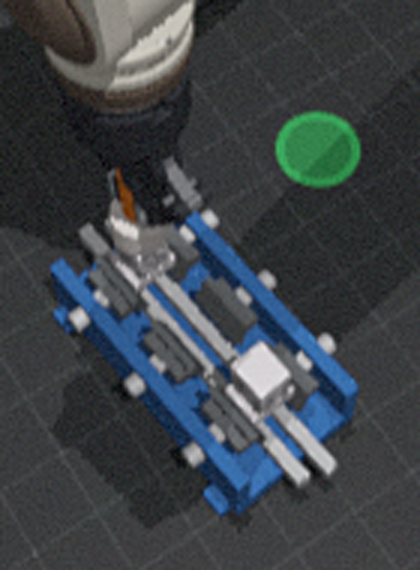

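Call:
step_arm(dr=[[0,0,0],[0,0,0],[0,0,0],[0,0,0],[0,0,0],[0,0,0],[0,0,0],[0,0,0]], xyz=[[-0.05,0.01,0],[-0.05,0.01,0.05],[-0.05,0.01,0.1],[-0.05,0.01,0.15],[-0.05,0.01,0.2],[-0.05,0.01,0.26],[-0.05,0.01,0.32],[-0.05,0.01,0.38]], gripper=[0.15,0.15,0.15,0.15,0.15,0.15,0.15,0.15])

```text
time: 33.75
ee_pos: [0.6235, 0.1326, 0.1375]
tcp_rot: [180.0, 0.1, -174.2]
wrist_force: [-0.9, 0.2, 10.3]
opening: 0.0205
```

```bash
python3 -c "
from h import *
st(); s=bot.camera('scene'); save(s,'s18.png',4,(210,210,110,110))
"
```

```text
t 33.75 q [12.0, 16.1, 12.5, 86.3, -0.0, 6.2] p [0.6235, 0.1326, 0.1375] rpy [179.99, 0.12, -174.2] F [-0.9, 0.2, 10.3] op 20.5
```

View pics/s18.png

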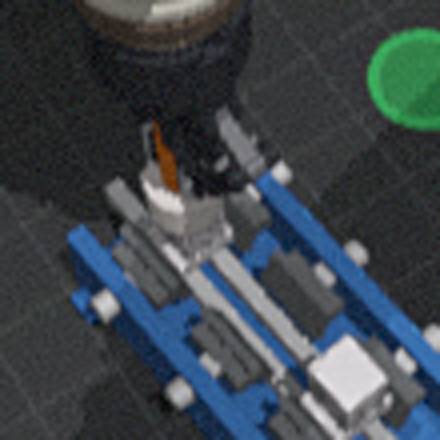

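Call:
step_arm(dr=[[0,0,0],[0,0,0],[0,0,0],[0,0,0],[0,0,0],[0,0,0],[0,0,0],[0,0,0]], xyz=[[0,0,0.06],[0,0,0.12],[0,0,0.18],[0,0,0.24],[0,0,0.3],[0,0,0.35],[0,0,0.4],[0,0,0.44]], gripper=[0.15,0.15,0.15,0.15,0.15,0.15,0.15,0.15])

```text
time: 34.6
ee_pos: [0.6232, 0.1326, 0.121]
tcp_rot: [180.0, 0.1, -174.2]
wrist_force: [-7.1, -1.6, 27.3]
opening: 0.0204
```

```bash
python3 -c "
from h import *
st()
"
```

```text
t 34.6 q [12.0, 16.1, 10.6, 84.4, 0.0, 6.2] p [0.6232, 0.1326, 0.121] rpy [179.98, 0.11, -174.21] F [-7.1, -1.6, 27.3] op 20.4
```

Call:
step_arm(dr=[[0,0,0],[0,0,0],[0,0,0],[0,0,0],[0,0,0],[0,0,0],[0,0,0],[0,0,0]], xyz=[[0,0,0.01],[0,0,0.02],[0,0,0.02],[0,0,0.02],[0,0,0],[0,0,-0.2],[0,0,-0.5],[0,0,-1.0]], gripper=[0.15,0.15,0.15,0.15,0.15,0.15,0.15,0.15])

```text
time: 35.4
ee_pos: [0.6221, 0.1324, 0.1571]
tcp_rot: [-180.0, -0.2, -174.2]
wrist_force: [-0.1, -0.0, -2.1]
opening: 0.0202
```

```bash
python3 -c "
from h import *
st(); s=bot.camera('scene'); save(s,'s19.png',4,(210,210,140,140)); w=bot.camera('wrist'); save(w,'w19.png',1)
"
```

```text
t 35.4 q [12.0, 16.4, 14.9, 88.8, 0.0, 6.2] p [0.6221, 0.1324, 0.1571] rpy [-179.98, -0.25, -174.2] F [-0.1, -0.0, -2.1] op 20.2
```

View pics/s19.png

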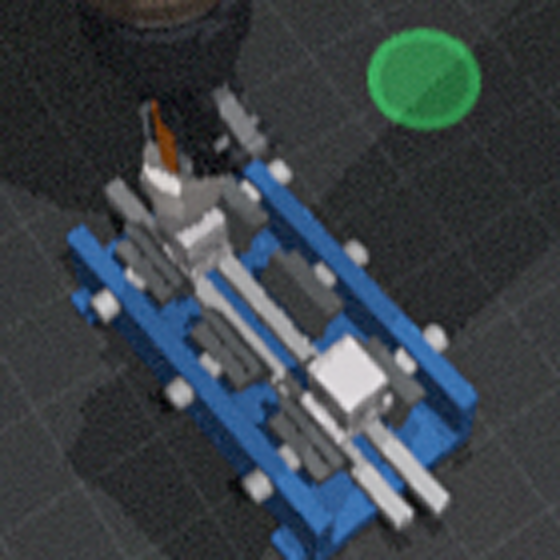

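View pics/w19.png

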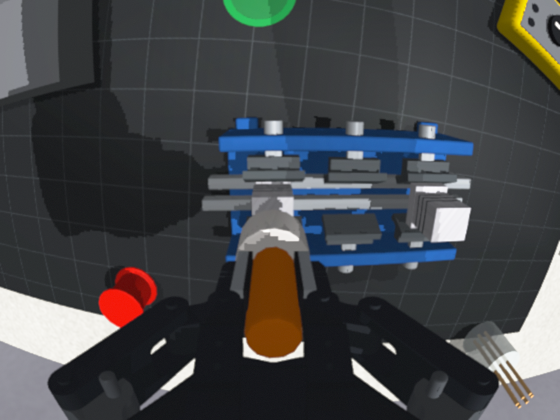

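```bash
python3 -c "
from h import *
goal((.6105,.2598,.157),yawdown(185.8))
"
```

```text
xyz [0.009, 3.195, 0.094] dr [0.0, 0.002, -0.0] | mm 128 deg 0.1 t 35.5
```

Call:
step_arm(dr=[[0,0,0],[0,0,0],[0,0,0],[0,0,0],[0,0,0],[0,0,0],[0,0,0],[0,0,0]], xyz=[[0,0.2,0],[0,0.8,0],[0,1.6,0],[0,2.3,0],[0,2.8,0],[0,3.1,0],[0,3.2,0],[0,3.2,0]], gripper=[0.15,0.15,0.15,0.15,0.15,0.15,0.15,0.15])

```text
time: 36.3
ee_pos: [0.6099, 0.2598, 0.1578]
tcp_rot: [-180.0, -0.1, -174.2]
wrist_force: [0.9, -0.5, -2.2]
opening: 0.0205
```

```bash
python3 -c "
from h import *
st();goal((.6105,.2598,.121),yawdown(185.8))
s=bot.camera('scene'); save(s,'s20.png',4,(210,210,140,140)); w=bot.camera('wrist'); save(w,'w20.png',1)
"
```

```text
t 36.3 q [23.1, 20.1, 19.7, 89.7, 0.0, 17.3] p [0.6099, 0.2598, 0.1578] rpy [-179.98, -0.08, -174.18] F [0.9, -0.5, -2.2] op 20.5
xyz [-0.017, -0.002, 0.921] dr [-0.0, -0.001, 0.0] | mm 37 deg 0.1 t 36.3
```

View pics/s20.png

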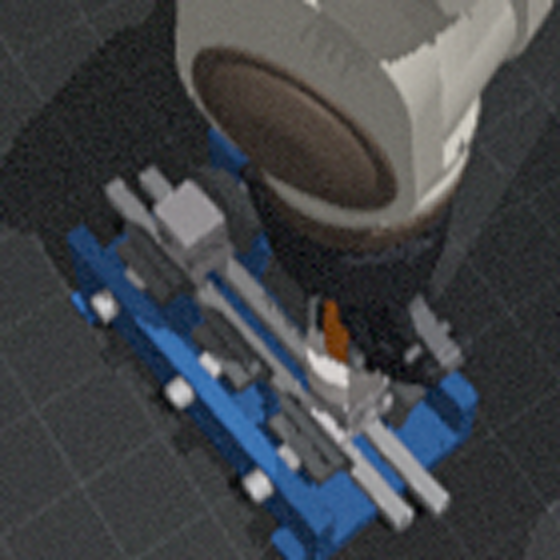

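View pics/w20.png

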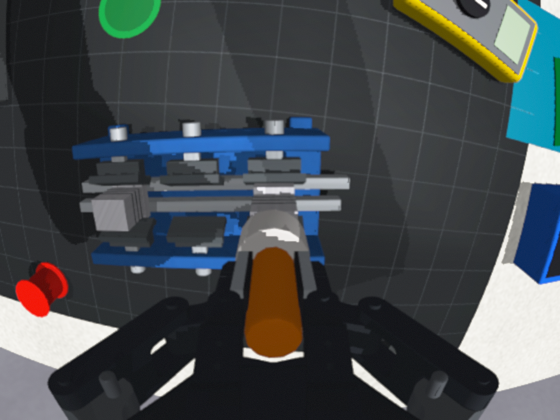

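Call:
step_arm(dr=[[0,0,0],[0,0,0],[0,0,0],[0,0,0],[0,0,0],[0,0,0],[0,0,0],[0,0,0]], xyz=[[-0.01,0,0.07],[-0.02,0,0.15],[-0.02,0,0.23],[-0.02,0,0.3],[-0.02,0,0.37],[-0.02,0,0.44],[-0.02,0,0.51],[-0.02,0,0.57]], gripper=[0.15,0.15,0.15,0.15,0.15,0.15,0.15,0.15])

```text
time: 37.2
ee_pos: [0.6113, 0.2602, 0.1373]
tcp_rot: [179.9, 0.1, -174.2]
wrist_force: [-1.0, 0.4, 10.1]
opening: 0.0206
```

Call:
step_arm(dr=[[0,0,0],[0,0,0],[0,0,0],[0,0,0],[0,0,0],[0,0,0],[0,0,0],[0,0,0]], xyz=[[0,0,0.06],[0,0,0.12],[0,0,0.18],[0,0,0.24],[0,0,0.3],[0,0,0.34],[0,0,0.37],[0,0,0.4]], gripper=[0.15,0.15,0.15,0.15,0.15,0.15,0.15,0.15])

```text
time: 38.0
ee_pos: [0.6109, 0.26, 0.1211]
tcp_rot: [180.0, 0.0, -174.2]
wrist_force: [-4.8, -2.9, 19.2]
opening: 0.0203
```

```bash
python3 -c "
from h import *
st()
"
```

```text
t 38.0 q [23.0, 20.0, 15.5, 85.5, 0.0, 17.2] p [0.6109, 0.26, 0.1211] rpy [179.97, 0.05, -174.2] F [-4.8, -2.9, 19.2] op 20.3
```

Call:
step_arm(dr=[[0,0,0],[0,0,0],[0,0,0],[0,0,0],[0,0,0],[0,0,0],[0,0,0],[0,0,0]], xyz=[[0,0,0.02],[0,0,0.04],[0,0,0.05],[0,0,0.05],[0,0,0.05],[0,0,0.05],[0,0,0.05],[0,0,0.05]], gripper=[0.15,0.15,0.15,0.15,0.15,0.15,0.15,0.15])

```text
time: 38.8
ee_pos: [0.6111, 0.26, 0.1211]
tcp_rot: [179.9, 0.2, -174.2]
wrist_force: [-5.5, -3.2, 22.1]
opening: 0.0203
```

```bash
python3 -c "
from h import *
st()
"
```

```text
t 38.8 q [23.0, 19.9, 15.4, 85.3, 0.0, 17.3] p [0.6111, 0.26, 0.1211] rpy [179.94, 0.16, -174.21] F [-5.5, -3.2, 22.1] op 20.3
```

Call:
step_arm(dr=[[0,0,0],[0,0,0],[0,0,0],[0,0,0],[0,0,0],[0,0,0],[0,0,0],[0,0,0]], xyz=[[0,0,-0.1],[0,0,-0.4],[0,0,-0.9],[0.3,-0.2,-1.4],[0.9,-0.7,-1.4],[1.6,-1.4,-1.4],[2.4,-2.2,-1.4],[3.2,-2.9,-1.4]], gripper=[0.15,0.15,0.15,0.15,0.15,0.15,0.15,0.15])

```text
time: 39.6
ee_pos: [0.4938, 0.1303, 0.1731]
tcp_rot: [-180.0, -0.1, -174.2]
wrist_force: [0.4, 0.2, -0.7]
opening: 0.0202
```

```bash
python3 -c "
from ov import *
st();goal((.445,.097,.10),yawdown(185.8))
s=bot.camera('scene'); w=bot.camera('wrist'); w['fish']=1; save(w,'w21.png',1)
a,b,f=210,210,4
im=cv2.resize(s['image'][b:b+140,a:a+140,::-1],None,fx=f,fy=f,interpolation=cv2.INTER_CUBIC)
for x,y in((.6228,.1323),(.6105,.2598)):
  for P in blk(.034):
    uv=(proj(s,place(P,x,y,5.8))-[a,b]+.5)*f
    for i in range(8):
      for j in range(i):
        if bin(i^j).count('1')==1: cv2.line(im,tuple(int(v) for v in uv[i]),tuple(int(v) for v in uv[j]),(0,255,255),1)
cv2.imwrite('pics/s21.png',im)
"
```

```text
t 39.6 q [14.8, -1.1, -2.6, 88.6, -0.0, 9.0] p [0.4938, 0.1303, 0.1731] rpy [-179.97, -0.12, -174.19] F [0.4, 0.2, -0.7] op 20.2
xyz [1.294, -0.705, 1.831] dr [-0.0, -0.002, 0.0] | mm 94 deg 0.1 t 39.6
```

View pics/s21.png

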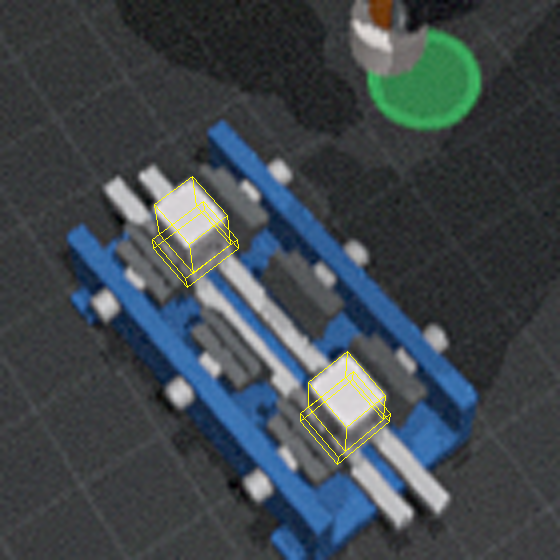

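View pics/w21.png

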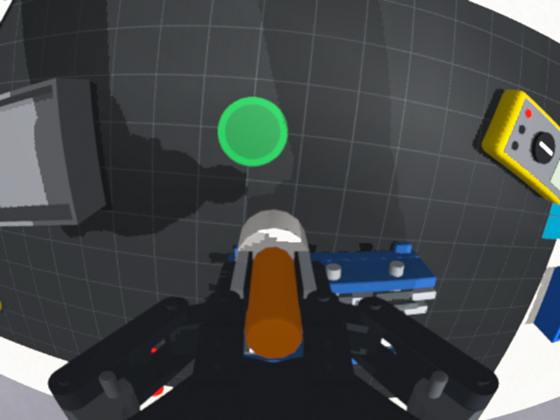

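Call:
step_arm(dr=[[0,0,0],[0,0,0],[0,0,0],[0,0,0],[0,0,0],[0,0,0],[0,0,0],[0,0,0]], xyz=[[0.4,-0.2,0.1],[0.9,-0.5,0.4],[1.15,-0.65,0.9],[1.2,-0.65,1.5],[1.2,-0.65,2.1],[1.2,-0.65,2.5],[1.2,-0.65,2.75],[1.2,-0.65,2.9]], gripper=[0.15,0.15,0.15,0.15,0.15,0.15,0.15,0.15])

```text
time: 40.5
ee_pos: [0.4497, 0.1009, 0.0569]
tcp_rot: [-180.0, -0.1, -174.2]
wrist_force: [0.4, -0.4, -1.6]
opening: 0.02
```

```bash
python3 -c "
from h import *
st();goal((.445,.097,.037),yawdown(185.8))
"
```

```text
t 40.5 q [12.6, -6.9, -20.9, 76.1, 0.0, 6.8] p [0.4497, 0.1009, 0.0569] rpy [-179.99, -0.12, -174.19] F [0.4, -0.4, -1.6] op 20.0
xyz [0.127, -0.086, 0.498] dr [-0.0, -0.002, 0.0] | mm 21 deg 0.1 t 40.5
```

Call:
step_arm(dr=[[0,0,0],[0,0,0],[0,0,0],[0,0,0],[0,0,0],[0,0,0],[0,0,0],[0,0,0]], xyz=[[0.05,-0.04,0.1],[0.1,-0.07,0.2],[0.1,-0.07,0.3],[0.1,-0.07,0.38],[0.1,-0.07,0.43],[0.1,-0.07,0.46],[0.1,-0.07,0.48],[0.1,-0.07,0.48]], gripper=[0.15,0.15,0.15,0.15,0.15,0.15,0.15,0.15])

```text
time: 41.3
ee_pos: [0.4462, 0.0977, 0.0384]
tcp_rot: [-180.0, -0.1, -174.2]
wrist_force: [-0.0, -0.8, -1.7]
opening: 0.0201
```

```bash
python3 -c "
from h import *
st()
"
```

```text
t 41.3 q [12.3, -7.0, -23.1, 73.9, 0.0, 6.5] p [0.4462, 0.0977, 0.0384] rpy [-180.0, -0.06, -174.2] F [-0.0, -0.8, -1.7] op 20.1
```

Not touching yet (−1.7 N); lower ~1.5 mm more and release.

Call:
step_arm(dr=[[0,0,0],[0,0,0],[0,0,0],[0,0,0],[0,0,0],[0,0,0],[0,0,0],[0,0,0]], xyz=[[0,0,0.02],[0,0,0.04],[0,0,0.05],[0,0,0.05],[0,0,0.05],[0,0,0.05],[0,0,0.05],[0,0,0.05]], gripper=[0.15,0.15,0.15,0.15,0.15,0.15,0.15,0.15])

```text
time: 42.1
ee_pos: [0.4464, 0.0977, 0.0373]
tcp_rot: [180.0, -0.0, -174.2]
wrist_force: [-2.5, -1.4, 5.6]
opening: 0.0203
```

Call:
step_arm(dr=[[0,0,0],[0,0,0],[0,0,0],[0,0,0],[0,0,0],[0,0,0],[0,0,0],[0,0,0]], xyz=[[0,0,-0.01],[0,0,-0.01],[0,0,-0.01],[0,0,-0.01],[0,0,-0.01],[0,0,-0.01],[0,0,-0.01],[0,0,-0.01]], gripper=[0.3,0.4,0.5,0.6,0.6,0.6,0.6,0.6])

```text
time: 42.9
ee_pos: [0.4461, 0.0977, 0.0368]
tcp_rot: [-180.0, -0.1, -174.2]
wrist_force: [0.1, 1.1, 0.0]
opening: 0.051
```

```bash
python3 -c "
from h import *
st()
w=bot.camera('wrist'); save(w,'w22.png',2,(140,80,280,250))
"
```

```text
t 42.9 q [12.3, -7.0, -23.3, 73.8, 0.0, 6.5] p [0.4461, 0.0977, 0.0368] rpy [-180.0, -0.06, -174.2] F [0.1, 1.1, 0.0] op 51.0
```

View pics/w22.png

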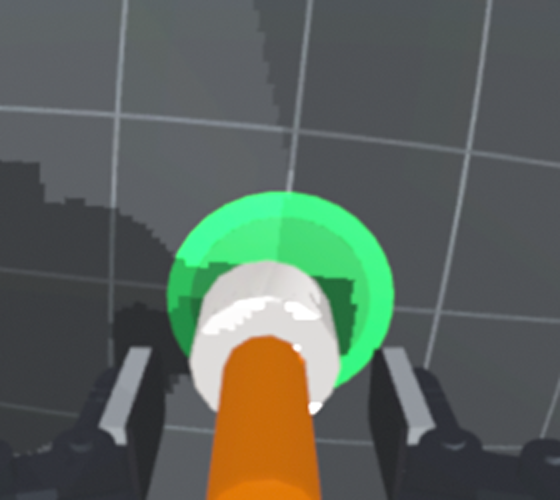

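Call:
step_arm(dr=[[0,0,0],[0,0,0],[0,0,0],[0,0,0],[0,0,0],[0,0,0],[0,0,0],[0,0,0]], xyz=[[0,0,-0.15],[0,0,-0.5],[0,0,-1.0],[0,0,-1.7],[0,0,-2.4],[-0.3,0,-3],[-1,-0.3,-3.4],[-1.8,-0.6,-3.4]], gripper=[0.6,0.6,0.6,0.6,0.6,0.4,0.2,0], squeeze=30)

```text
time: 43.75
ee_pos: [0.5221, 0.0812, 0.1773]
tcp_rot: [180.0, 0.3, -174.2]
wrist_force: [0.7, 0.8, 0.1]
opening: 0.0079
```

```bash
python3 -c "
from h import *
st()
s=bot.camera('scene'); save(s,'s23.png',6,(225,235,90,90)); t=bot.camera('top'); save(t,'t23.png',6,(170,140,120,80)); w=bot.camera('wrist'); save(w,'w23.png',1)
print(proj(s,place(np.array([[.01,-.131,.034],[-.01,-.127,.034]]),.617,.196,5.8)))
"
```

```text
t 43.75 q [8.8, 0.9, -0.1, 88.7, 0.0, 3.0] p [0.5221, 0.0812, 0.1773] rpy [179.98, 0.29, -174.15] F [0.7, 0.8, 0.1] op 7.9
[[236.54573003 253.479841  ]
 [244.61578723 249.61441372]]
```

View pics/s23.png

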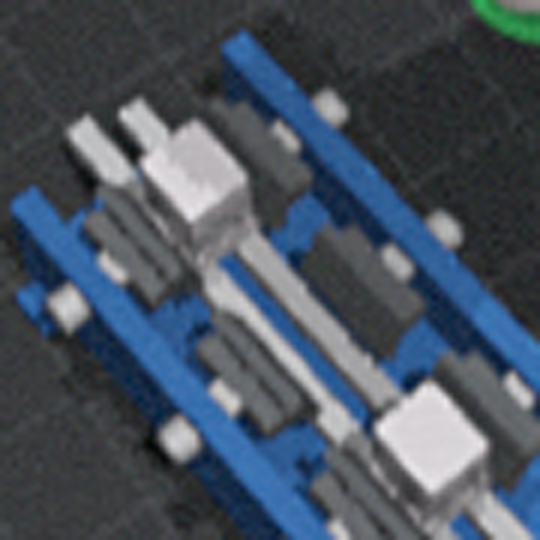

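View pics/t23.png

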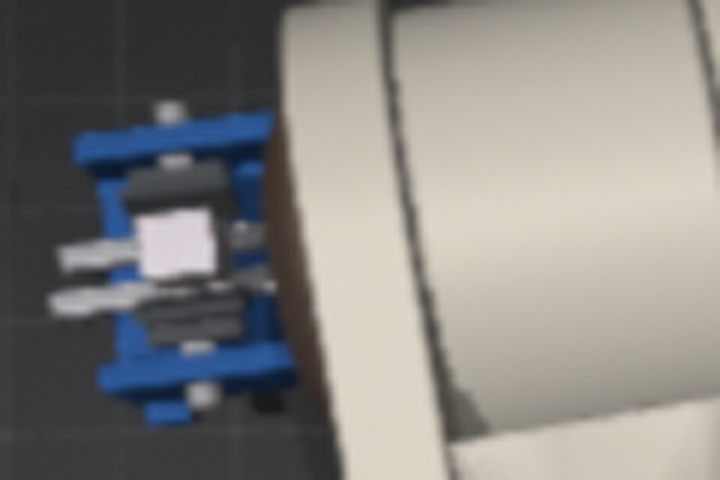

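View pics/w23.png

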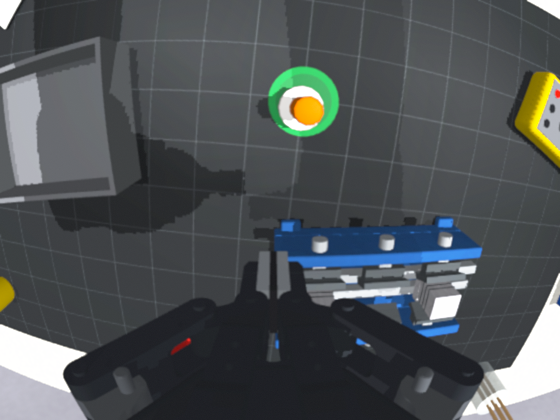

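```bash
python3 -c "
from h import *
s=bot.camera('scene'); P=atz(s,(239.2,255.),.034); print(P)
V=np.array([.617,.196,0]); R=Ro.from_euler('z',5.8,degrees=True); print(R.inv().apply(P-V))
tgt=V+R.apply([.010,-.165,0]); tgt[2]=.10; print(tgt); st(); goal(tgt,yawdown(185.8)); tgt[2]=.026; goal(tgt,yawdown(185.8))
for n in('par_a',):
  t=bot.camera('top'); print([ (round(r['p'],2),np.round(r['box'])) for r in reg(s,n,.2)])
"
```

```text
[0.63716768 0.07333862 0.034     ]
[ 0.00766873 -0.12407151  0.034     ]
[0.6436231  0.03285525 0.1       ]
t 43.95 q [8.8, 1.1, -0.4, 88.6, 0.0, 3.1] p [0.5205, 0.0809, 0.1732] rpy [180.0, -0.08, -174.24] F [0.1, 0.3, 0.5] op -0.3
xyz [-2.944, -1.503, 1.825] dr [0.0, -0.001, -0.001] | mm 151 deg 0.1 t 43.95
xyz [-2.946, -1.503, 3.675] dr [0.0, -0.001, -0.001] | mm 198 deg 0.1 t 43.95
[(0.7, array([284., 297.,  79.,  87.])), (0.68, array([272., 298.,  75.,  89.]))]
```

Call:
step_arm(dr=[[0,0,0],[0,0,0],[0,0,0],[0,0,0],[0,0,0],[0,0,0],[0,0,0],[0,0,0]], xyz=[[-0.3,-0.3,0],[-0.9,-0.7,0],[-1.6,-1.1,0],[-2.3,-1.4,0],[-2.8,-1.5,0.3],[-2.94,-1.5,0.8],[-2.94,-1.5,1.4],[-2.94,-1.5,1.8]], gripper=[0,0,0,0,0,0,0,0])

```text
time: 44.85
ee_pos: [0.6431, 0.0328, 0.0988]
tcp_rot: [-180.0, -0.1, -174.2]
wrist_force: [-0.1, 0.3, 0.4]
opening: 0.0001
```

```bash
python3 -c "
from h import *
st(); w=bot.camera('wrist'); save(w,'w24.png',1)
goal((.6436,.0329,.026),yawdown(185.8))
"
```

```text
t 44.85 q [2.9, 17.4, 9.9, 82.6, -0.0, -2.9] p [0.6431, 0.0328, 0.0988] rpy [-179.99, -0.14, -174.19] F [-0.1, 0.3, 0.4] op 0.1
xyz [-0.047, -0.0, 1.76] dr [0.0, -0.005, 0.0] | mm 70 deg 0.3 t 44.9
```

View pics/w24.png

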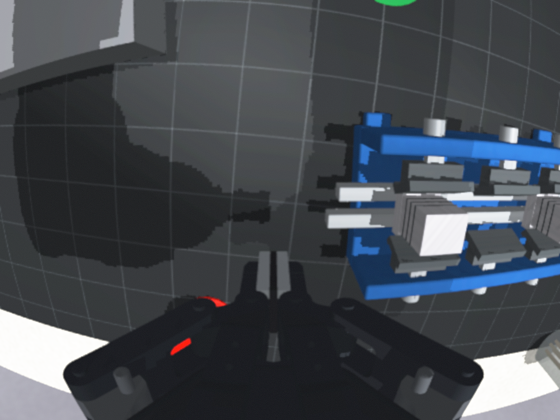

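Call:
step_arm(dr=[[0,0,0],[0,0,0],[0,0,0],[0,0,0],[0,0,0],[0,0,0],[0,0,0],[0,0,0]], xyz=[[0,0,0.2],[0,0,0.5],[0,0,0.9],[0,0,1.3],[0,0,1.6],[0,0,1.75],[0,0,1.78],[0,0,1.78]], gripper=[0,0,0,0,0,0,0,0])

```text
time: 45.7
ee_pos: [0.6434, 0.0333, 0.0295]
tcp_rot: [-180.0, -0.0, -174.2]
wrist_force: [-0.4, -1.4, 0.5]
opening: 0.0
```

```bash
python3 -c "
from h import *
st(); w=bot.camera('wrist'); save(w,'w25.png',2,(200,130,280,220))
"
```

```text
t 45.7 q [3.0, 18.6, 3.6, 75.1, -0.0, -2.8] p [0.6434, 0.0333, 0.0295] rpy [-180.0, -0.05, -174.2] F [-0.4, -1.4, 0.5] op 0.0
```

View pics/w25.png

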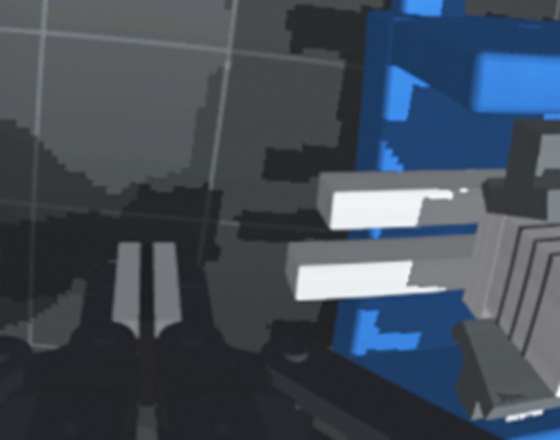

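Call:
step_arm(dr=[[0,0,0],[0,0,0],[0,0,0],[0,0,0],[0,0,0],[0,0,0],[0,0,0],[0,0,0]], xyz=[[0.02,0,0.06],[0.02,0.05,0.11],[0.02,0.12,0.11],[0.02,0.2,0.11],[0.02,0.28,0.11],[0.02,0.34,0.11],[0.02,0.38,0.11],[0.02,0.4,0.11]], gripper=[0,0,0,0,0,0,0,0])

```text
time: 46.55
ee_pos: [0.6408, 0.0493, 0.025]
tcp_rot: [-180.0, -0.1, -174.2]
wrist_force: [-0.6, -0.7, 0.0]
opening: -0.0002
```

```bash
python3 -c "
from h import *
st(); w=bot.camera('wrist'); save(w,'w26.png',2,(200,130,280,220)); s=bot.camera('scene'); save(s,'s26.png',5,(200,220,110,100))
"
```

```text
t 46.55 q [4.4, 18.5, 3.0, 74.5, -0.0, -1.4] p [0.6408, 0.0493, 0.025] rpy [-180.0, -0.05, -174.19] F [-0.6, -0.7, 0.0] op -0.2
```

View pics/w26.png

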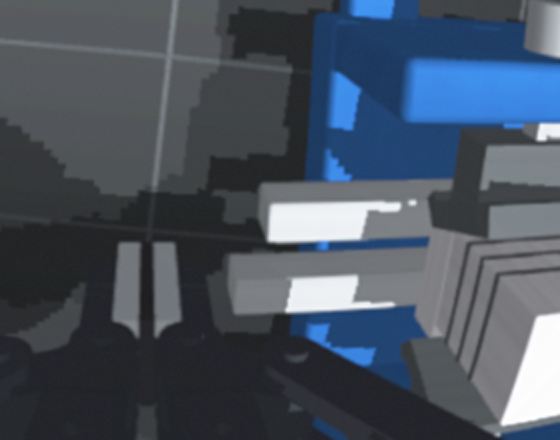

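View pics/s26.png

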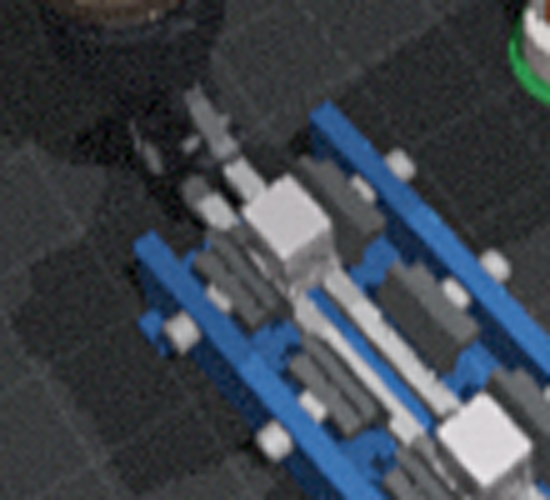

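```bash
python3 -c "
from h import *
p,r,o=tool(); w=bot.camera('wrist')
print('cam in tool',r.inv().apply(-w['R'].T@w['t']-p))
for uv in((348,300),(335,310),(455,370),(480,380),(270,255)):
  for h in(.03,.05,.073,.09):
    P=atz(w,uv,p[2]+h,True); print(uv,h,(r.inv().apply(P-p)*1000).round())
"
```

```text
cam in tool [ 8.14903630e-02 -4.59635559e-05 -1.42446079e-01]
(348, 300) 0.03 [  1.  32. -30.]
(348, 300) 0.05 [ 15.  26. -50.]
(348, 300) 0.073 [ 31.  20. -73.]
(348, 300) 0.09 [ 44.  15. -90.]
(335, 310) 0.03 [ -5.  27. -30.]
(335, 310) 0.05 [ 11.  22. -50.]
(335, 310) 0.073 [ 28.  17. -73.]
(335, 310) 0.09 [ 41.  12. -90.]
(455, 370) 0.03 [-58. 105. -30.]
(455, 370) 0.05 [-33.  87. -50.]
(455, 370) 0.073 [ -4.  65. -73.]
(455, 370) 0.09 [ 17.  49. -90.]
(480, 380) 0.03 [-74. 131. -30.]
(480, 380) 0.05 [-46. 108. -50.]
(480, 380) 0.073 [-15.  81. -73.]
(480, 380) 0.09 [  9.  61. -90.]
(270, 255) 0.03 [ 23.  -1. -30.]
(270, 255) 0.05 [ 33.  -1. -50.]
(270, 255) 0.073 [ 45.  -1. -73.]
(270, 255) 0.09 [ 54.  -1. -90.]
```

Call:
step_arm(dr=[[0,0,0],[0,0,0],[0,0,0],[0,0,0],[0,0,0],[0,0,0],[0,0,0],[0,0,0]], xyz=[[0,0.03,0],[0,0.06,0],[0,0.08,0],[0,0.1,0],[0,0.12,0],[0,0.13,0],[0,0.14,0],[0,0.15,0]], gripper=[0,0,0,0,0,0,0,0])

```text
time: 47.5
ee_pos: [0.6402, 0.0551, 0.025]
tcp_rot: [-180.0, -0.1, -174.2]
wrist_force: [0.3, -0.9, 0.5]
opening: -0.0001
```

```bash
python3 -c "
from h import *
st(); w=bot.camera('wrist'); save(w,'w27.png',2,(200,130,280,220))
"
```

```text
t 47.5 q [4.9, 18.5, 3.0, 74.5, -0.0, -0.9] p [0.6402, 0.0551, 0.025] rpy [-180.0, -0.05, -174.2] F [0.3, -0.9, 0.5] op -0.1
```

View pics/w27.png

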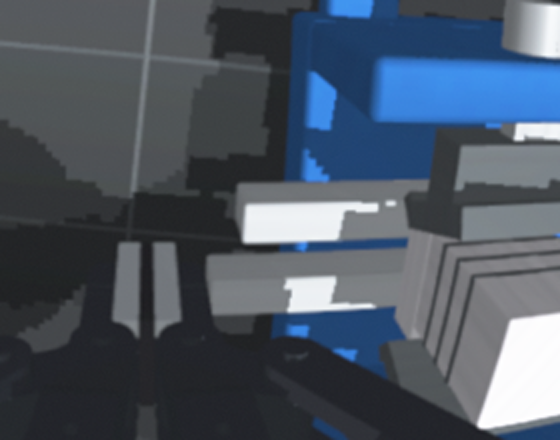

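Call:
step_arm(dr=[[0,0,0],[0,0,0],[0,0,0],[0,0,0],[0,0,0],[0,0,0],[0,0,0],[0,0,0]], xyz=[[0,0.02,0],[0,0.04,0],[0,0.05,0],[0,0.06,0],[0,0.07,0],[0,0.08,0],[0,0.09,0],[0,0.1,0]], gripper=[0,0,0,0,0,0,0,0])

```text
time: 48.35
ee_pos: [0.6399, 0.0584, 0.025]
tcp_rot: [-179.9, -0.1, -174.2]
wrist_force: [0.9, -6.3, -0.1]
opening: -0.0001
```

Call:
step_arm(dr=[[0,0,0],[0,0,0],[0,0,0],[0,0,0],[0,0,0],[0,0,0],[0,0,0],[0,0,0]], xyz=[[0,0.01,0],[0,0.02,0],[0,0.02,0],[0,0.03,0],[0,0.03,0],[0,0.04,0],[0,0.04,0],[0,0.04,0]], gripper=[0,0,0,0,0,0,0,0])

```text
time: 49.15
ee_pos: [0.6398, 0.0586, 0.025]
tcp_rot: [-179.8, -0.1, -174.3]
wrist_force: [2.1, -11.4, -1.1]
opening: 0.0002
```

Call:
step_arm(dr=[[0,0,0],[0,0,0],[0,0,0],[0,0,0],[0,0,0],[0,0,0],[0,0,0],[0,0,0]], xyz=[[0,0,0],[0,-0.1,0],[0,-0.3,0],[0,-0.6,0],[0,-0.8,-0.2],[0,-0.8,-0.8],[0,-0.8,-1.6],[0,-0.8,-2.5]], gripper=[0,0,0,0,0,0,0,0])

```text
time: 49.95
ee_pos: [0.6425, 0.0281, 0.126]
tcp_rot: [180.0, -0.1, -174.2]
wrist_force: [1.1, 0.2, -0.1]
opening: 0.0002
```

```bash
python3 -c "
from h import *
st(); s=bot.camera('scene'); save(s,'s28.png',6,(225,235,90,90)); t=bot.camera('top')
a=cv2.imread('pics/s23.png'); b=cv2.imread('pics/s28.png')
p,r,o=tool()
goal((.52,-.30,.23),yawdown(98))
goal((.5435,-.3848,.1),yawdown(98))
"
```

```text
t 49.95 q [2.5, 17.2, 12.5, 85.5, 0.0, -3.3] p [0.6425, 0.0281, 0.126] rpy [179.98, -0.12, -174.23] F [1.1, 0.2, -0.1] op 0.2
xyz [3.921, -7.852, -2.488] dr [0.005, 0.006, 1.532] | mm 365 deg 87.8 t 50.05
xyz [3.574, -10.02, 0.765] dr [0.005, 0.006, 1.532] | mm 427 deg 87.8 t 50.05
```

View pics/s28.png

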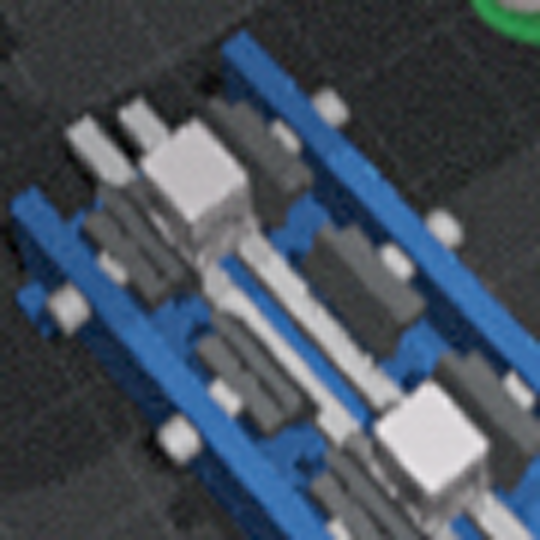

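Call:
step_arm(dr=[[0,0,0.1],[0,0,0.24],[0,0,0.38],[0,0,0.52],[0,0,0.66],[0,0,0.8],[0,0,0.94],[0,0,1.08]], xyz=[[0.2,-0.4,-0.5],[0.4,-1.2,-1],[0.8,-2.2,-1.5],[1.2,-3.3,-1.8],[1.6,-4.4,-1.8],[2.0,-5.5,-1.8],[2.4,-6.6,-1.8],[2.7,-7.6,-1.8]], gripper=[0.2,0.3,0.4,0.4,0.4,0.4,0.4,0.4])

```text
time: 50.85
ee_pos: [0.5651, -0.287, 0.1975]
tcp_rot: [-180.0, -0.0, 123.5]
wrist_force: [0.8, -0.5, 0.2]
opening: 0.034
```

```bash
python3 -c "
from h import *
st(); 
goal((.5435,-.3848,.12),yawdown(98))
"
```

```text
t 50.85 q [-26.9, 16.3, 19.3, 93.1, -0.0, 29.5] p [0.5651, -0.287, 0.1975] rpy [-179.97, -0.0, 123.54] F [0.8, -0.5, 0.2] op 34.0
xyz [-1.739, -1.801, 1.938] dr [-0.001, 0.0, 0.446] | mm 127 deg 25.5 t 50.85
```

Call:
step_arm(dr=[[0,0,0.14],[0,0,0.28],[0,0,0.4],[0,0,0.44],[0,0,0.44],[0,0,0.44],[0,0,0.44],[0,0,0.44]], xyz=[[-0.4,-0.4,0],[-0.9,-0.9,0.1],[-1.4,-1.4,0.3],[-1.6,-1.7,0.7],[-1.65,-1.75,1.2],[-1.65,-1.75,1.6],[-1.65,-1.75,1.8],[-1.65,-1.75,1.8]], gripper=[0.5,0.5,0.5,0.5,0.5,0.5,0.5,0.5])

```text
time: 51.65
ee_pos: [0.5443, -0.3776, 0.1235]
tcp_rot: [-179.8, -0.1, 98.8]
wrist_force: [0.7, -0.2, 0.2]
opening: 0.0425
```

```bash
python3 -c "
from h import *
st(); s=bot.camera('scene')
ls=near(s,'lid_tab',(208,135)); w=bot.camera('wrist'); w['fish']=1; lw=near(w,'lid_tab',(250,230)); save(w,'w29.png',1); save(s,'s29.png',2,(100,40,280,200))
pl=[box(.146,.196,.006,.009), box(.006,.024,.009,.0355,.066)]
print(ls and ls['box'], lw and (lw['p'],lw['box']))
p0=(.479,-.394,8)
if ls: print(fit([s],[ls['region']],pl,p0))
if lw: print(fit([w],[lw['region']],pl,p0))
print(projw(w,place(np.array([[.066,0,.0355],[.066,.012,.0355],[.066,-.012,.0355]]),*p0)))
goal((.5435,-.3848,.0128),yawdown(98))
"
```

```text
t 51.65 q [-34.7, 20.0, 15.8, 86.0, -0.0, 46.5] p [0.5443, -0.3776, 0.1235] rpy [-179.84, -0.11, 98.78] F [0.7, -0.2, 0.2] op 42.5
[203.9, 109.6, 81.7, 67.4] (0.76, [198.2, 194.3, 169.1, 212.4])
((np.float64(0.4816534746237825), np.float64(-0.39717190141683695), np.float64(7.982179032570436)), np.float64(0.0331858407079646))
((np.float64(0.4774486415261757), np.float64(-0.39646597922594773), np.float64(7.948422168516883)), np.float64(0.06718688801181039))
[[271.08363236 215.6542439 ]
 [271.2777565  200.71750202]
 [270.89824168 230.09200597]]
xyz [-0.149, -0.072, 2.837] dr [0.0, 0.001, 0.013] | mm 114 deg 0.8 t 51.85
```

View pics/w29.png

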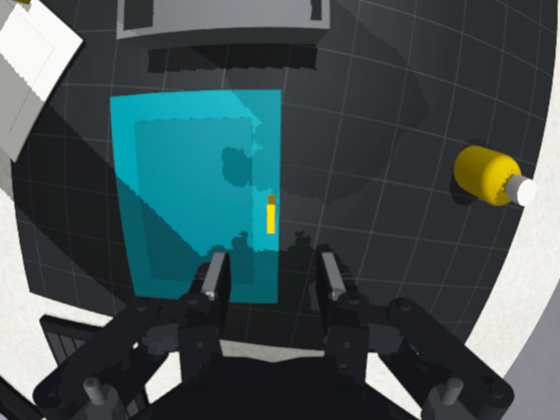

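View pics/s29.png

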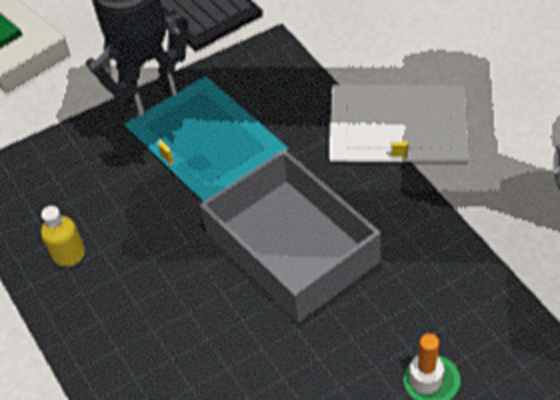

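Call:
step_arm(dr=[[0,0,0.01],[0,0,0.01],[0,0,0.01],[0,0,0.01],[0,0,0.01],[0,0,0.01],[0,0,0.01],[0,0,0.01]], xyz=[[-0.1,-0.04,0.2],[-0.12,-0.04,0.7],[-0.12,-0.04,1.3],[-0.12,-0.04,1.9],[-0.12,-0.04,2.3],[-0.12,-0.04,2.55],[-0.12,-0.04,2.65],[-0.12,-0.04,2.7]], gripper=[0.3,0.3,0.3,0.3,0.3,0.3,0.3,0.3])

```text
time: 52.65
ee_pos: [0.5442, -0.3836, 0.0175]
tcp_rot: [-180.0, 0.0, 98.1]
wrist_force: [0.3, -0.2, -0.3]
opening: 0.0258
```

```bash
python3 -c "
from h import *
st(); w=bot.camera('wrist'); save(w,'w30.png',2,(150,150,250,200))
goal((.5435,-.3848,.0128),yawdown(98))
"
```

```text
t 52.65 q [-35.2, 21.8, 6.4, 74.6, -0.0, 46.7] p [0.5442, -0.3836, 0.0175] rpy [-179.97, 0.02, 98.13] F [0.3, -0.2, -0.3] op 25.8
xyz [-0.026, -0.025, 0.119] dr [-0.0, 0.001, 0.002] | mm 5 deg 0.1 t 52.7
```

View pics/w30.png

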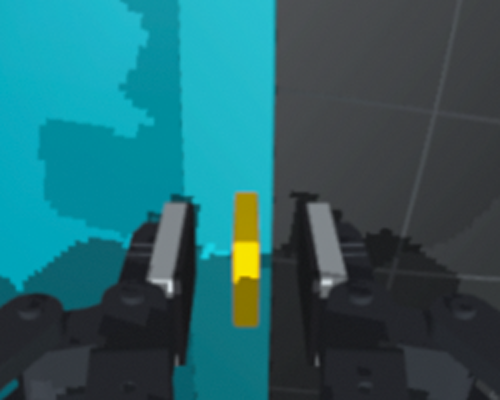

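Call:
step_arm(dr=[[0,0,0],[0,0,0],[0,0,0],[0,0,0],[0,0,0],[0,0,0],[0,0,0],[0,0,0]], xyz=[[0,0,0.05],[0,0,0.09],[0,0,0.09],[0,0,0.09],[0,0,0.09],[0,0,0.09],[0,0,0.09],[0,0,0.09]], gripper=[0.3,0.2,0.1,0,0,0,0,0], squeeze=50)

```text
time: 53.5
ee_pos: [0.5442, -0.3835, 0.0139]
tcp_rot: [-180.0, 0.0, 98.1]
wrist_force: [-0.2, -0.2, 3.3]
opening: 0.0047
```

```bash
python3 -c "
from h import *
st(); p,r,o=tool(); goal(p+[0,0,.13])
"
```

```text
t 53.5 q [-35.2, 21.9, 6.1, 74.2, -0.0, 46.7] p [0.5442, -0.3835, 0.0139] rpy [-179.97, 0.02, 98.14] F [-0.2, -0.2, 3.3] op 4.7
xyz [-0.001, -0.002, -3.25] dr [0.0, 0.0, 0.0] | mm 130 deg 0.0 t 53.5
```

```bash
python3 -c "
from h import *
w=bot.camera('wrist'); save(w,'w31.png',2,(150,150,250,200))
for f in('w3','w31'):
  im=cv2.imread(f'pics/{f}.png'); hsv=cv2.cvtColor(im,cv2.COLOR_BGR2HSV); m=cv2.inRange(hsv,(20,150,80),(35,255,255)); m[:150]=0; ys,xs=np.nonzero(m); print(f,xs.min(),xs.max(),ys.min(),ys.max(),np.median(xs))
t=bot.camera('top'); save(t,'t31.png',3,(300,170,200,130)); s=bot.camera('scene')
tub=[box(.140,.190,0,.062)]
for c,k,uv in((t,'t',(370,232)),(s,'s',(246,165))):
  r=near(c,'tub',uv); print(k,r and (r['p'],np.round(r['box']),int(r['region'].sum())))
  if r: print(fit([c],[r['region']],tub,(.478,-.16,8)))
"
```

```text
w3 233 260 197 332 246.0
w31 234 259 200 334 246.0
t (0.69, array([371., 232.,  85.,  67.]), 4454)
((np.float64(0.47835055338066806), np.float64(-0.16333250167021493), np.float64(7.781475709582359)), np.float64(0.023132848645076032))
s (0.79, array([247., 157.,  88.,  82.]), 4377)
((np.float64(0.47897818867843855), np.float64(-0.16314685396156203), np.float64(7.908035882968504)), np.float64(0.03344407530454041))
```

View pics/w31.png

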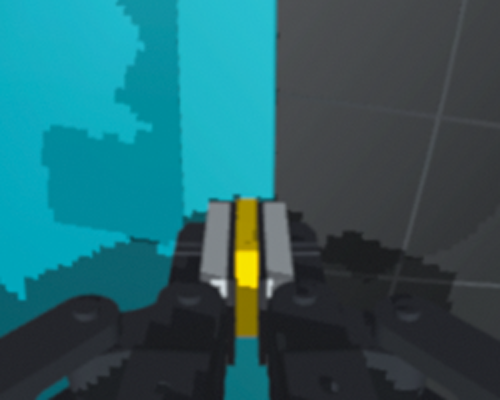

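Call:
step_arm(dr=[[0,0,0],[0,0,0],[0,0,0],[0,0,0],[0,0,0],[0,0,0],[0,0,0],[0,0,0]], xyz=[[0,0,-0.1],[0,0,-0.4],[0,0,-0.9],[0,0,-1.5],[0,0,-2.2],[0,0,-2.8],[0,0,-3.15],[0,0,-3.25]], gripper=[0,0,0,0,0,0,0,0])

```text
time: 54.55
ee_pos: [0.5446, -0.3838, 0.1456]
tcp_rot: [180.0, 0.1, 98.1]
wrist_force: [-0.0, -0.4, -0.5]
opening: 0.0049
```

```bash
python3 -c "
from h import *
st(); goal((.5427,-.150,.13),yawdown(97.9)); s=bot.camera('scene'); save(s,'s32.png',2,(100,40,280,200))
"
```

```text
t 54.55 q [-35.2, 20.3, 18.6, 88.2, -0.0, 46.7] p [0.5446, -0.3838, 0.1456] rpy [179.95, 0.1, 98.13] F [-0.0, -0.4, -0.5] op 4.9
xyz [5.793, 0.778, 0.381] dr [0.001, 0.002, 0.004] | mm 234 deg 0.3 t 54.55
```

View pics/s32.png

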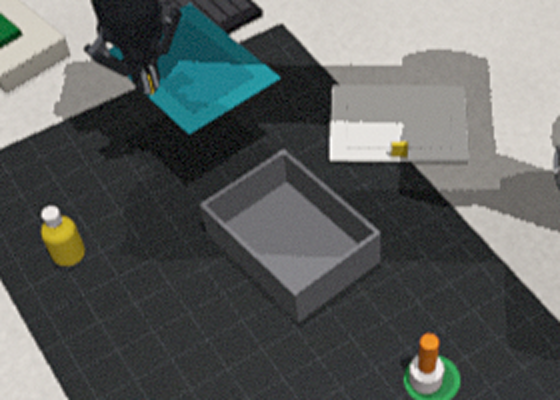

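Empty tub, lid held. Carrying it over.

Call:
step_arm(dr=[[0,0,0],[0,0,0],[0,0,0],[0,0,0],[0,0,0],[0,0,0.004],[0,0,0.004],[0,0,0.004]], xyz=[[0.3,0.04,0],[1,0.13,0],[2,0.27,0],[3,0.4,0],[4,0.54,0],[4.9,0.66,0],[5.5,0.74,0],[5.75,0.78,0.1]], gripper=[0,0,0,0,0,0,0,0])

```text
time: 55.4
ee_pos: [0.5418, -0.1485, 0.1386]
tcp_rot: [-179.9, -0.0, 98.0]
wrist_force: [-1.1, -0.3, -0.7]
opening: 0.005
```

```bash
python3 -c "
from h import *
st(); goal((.5427,-.150,.085),yawdown(97.9))
"
```

```text
t 55.4 q [-15.3, 5.8, 0.8, 85.0, -0.0, 66.6] p [0.5418, -0.1485, 0.1386] rpy [-179.89, -0.05, 98.04] F [-1.1, -0.3, -0.7] op 5.0
xyz [-0.042, 0.019, 1.34] dr [-0.002, -0.001, 0.003] | mm 54 deg 0.2 t 55.4
```

Call:
step_arm(dr=[[0,0,0],[0,0,0],[0,0,0],[0,0,0],[0,0,0],[0,0,0],[0,0,0],[0,0,0]], xyz=[[-0.02,0.01,0.1],[-0.04,0.02,0.3],[-0.04,0.02,0.6],[-0.04,0.02,0.9],[-0.04,0.02,1.1],[-0.04,0.02,1.2],[-0.04,0.02,1.25],[-0.04,0.02,1.25]], gripper=[0,0,0,0,0,0,0,0])

```text
time: 56.2
ee_pos: [0.5435, -0.1529, 0.0895]
tcp_rot: [-179.9, 0.0, 97.9]
wrist_force: [0.3, 0.9, -0.8]
opening: 0.0049
```

```bash
python3 -c "
from h import *
st(); goal((.5427,-.150,.069),yawdown(97.9)); s=bot.camera('scene'); save(s,'s33.png',4,(180,90,140,130)); t=bot.camera('top'); save(t,'t33.png',4,(310,170,120,110))
"
```

```text
t 56.2 q [-15.7, 6.6, -3.9, 79.6, -0.0, 66.4] p [0.5435, -0.1529, 0.0895] rpy [-179.95, 0.0, 97.9] F [0.3, 0.9, -0.8] op 4.9
xyz [0.073, -0.009, 0.513] dr [-0.001, 0.0, -0.0] | mm 21 deg 0.1 t 56.2
```

View pics/s33.png

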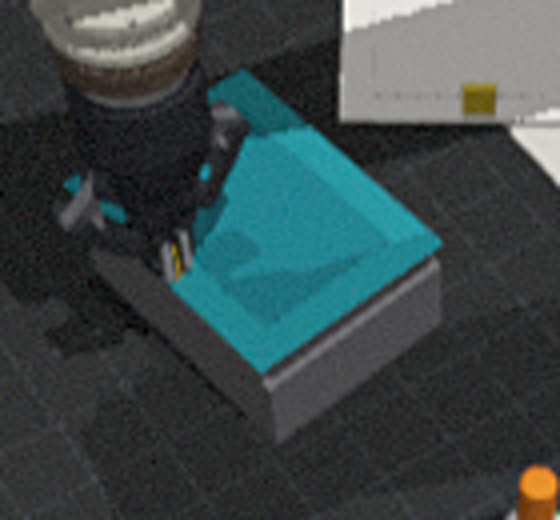

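View pics/t33.png

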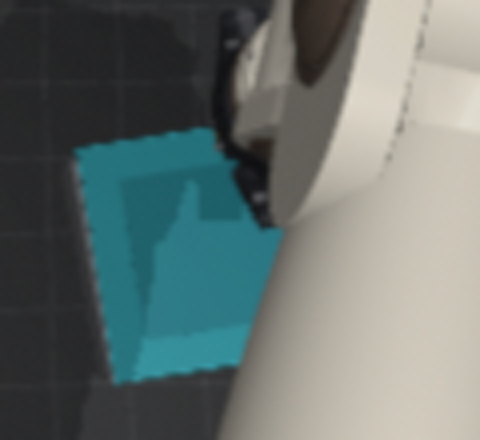

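Call:
step_arm(dr=[[0,0,0],[0,0,0],[0,0,0],[0,0,0],[0,0,0],[0,0,0],[0,0,0],[0,0,0]], xyz=[[0.07,-0.01,0],[0.08,-0.01,0.08],[0.08,-0.01,0.16],[0.08,-0.01,0.24],[0.08,-0.01,0.3],[0.08,-0.01,0.36],[0.08,-0.01,0.41],[0.08,-0.01,0.44]], gripper=[0,0,0,0,0,0,0,0])

```text
time: 57.1
ee_pos: [0.5425, -0.1497, 0.0717]
tcp_rot: [-179.9, -0.0, 97.9]
wrist_force: [0.4, -0.3, -1.0]
opening: 0.0048
```

```bash
python3 -c "
from h import *
st(); goal((.5427,-.150,.0699),yawdown(97.9)); s=bot.camera('scene'); save(s,'s34.png',4,(180,90,140,130))
"
```

```text
t 57.1 q [-15.4, 6.7, -5.7, 77.6, -0.0, 66.7] p [0.5425, -0.1497, 0.0717] rpy [-179.93, -0.0, 97.91] F [0.4, -0.3, -1.0] op 4.8
xyz [-0.009, 0.003, 0.044] dr [-0.001, -0.0, 0.0] | mm 2 deg 0.1 t 57.1
```

View pics/s34.png

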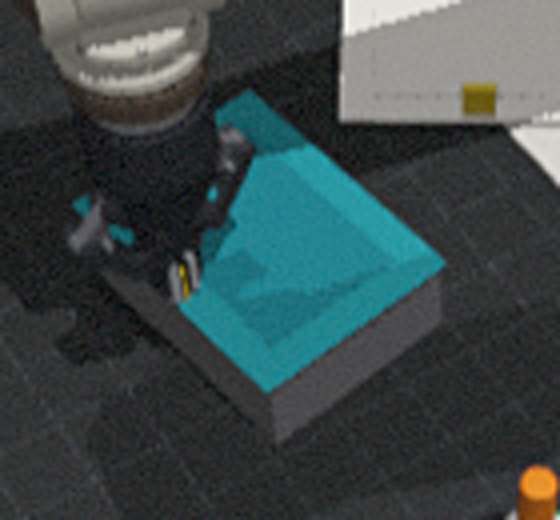

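Call:
step_arm(dr=[[0,0,0],[0,0,0],[0,0,0],[0,0,0],[0,0,0],[0,0,0],[0,0,0],[0,0,0]], xyz=[[0,0,0.02],[0,0,0.04],[0,0,0.05],[0,0,0.06],[0,0,0.06],[0,0,0.06],[0,0,0.06],[0,0,0.06]], gripper=[0,0,0,0,0,0,0,0])

```text
time: 57.95
ee_pos: [0.5426, -0.1496, 0.0698]
tcp_rot: [-180.0, 0.0, 97.9]
wrist_force: [-2.5, 0.5, 5.7]
opening: 0.0049
```

Call:
step_arm(dr=[[0,0,0],[0,0,0],[0,0,0],[0,0,0],[0,0,0],[0,0,0],[0,0,0],[0,0,0]], xyz=[[0,0,0],[0,0,0],[0,0,0],[0,0,0],[0,0,0],[0,0,-0.1],[0,0,-0.4],[0,0,-0.9]], gripper=[0.1,0.2,0.3,0.3,0.3,0.3,0.3,0.3])

```text
time: 58.75
ee_pos: [0.5421, -0.1495, 0.1057]
tcp_rot: [-179.9, -0.0, 97.9]
wrist_force: [1.0, 1.1, 0.8]
opening: 0.0256
```

Call:
step_arm(dr=[[0,0,0],[0,0,0],[0,0,0],[0,0,0],[0,0,0],[0,0,0],[0,0,0],[0,0,0]], xyz=[[0,0,-0.5],[0,0,-1.2],[0,0,-2],[0,0,-2.8],[0,-0.5,-3.2],[0,-1.3,-3.3],[0,-2.2,-3.3],[0,-3.2,-3.3]], gripper=[0.3,0.3,0.3,0.3,0.3,0.3,0.3,0.3])

```text
time: 59.55
ee_pos: [0.415, -0.1672, 0.2387]
tcp_rot: [180.0, 0.0, 97.9]
wrist_force: [-0.3, 0.5, 0.9]
opening: 0.0257
```

```bash
python3 -c "
from h import *
st(); s=bot.camera('scene'); save(s,'s35.png',1.4); save(s,'s35c.png',4,(180,90,140,130)); t=bot.camera('top'); save(t,'t35.png',1.4); w=bot.camera('wrist'); save(w,'w35.png',1)
ls=near(s,'lid_tab',(246,152))
pl=lambda z:[box(.146,.196,z,z+.003), box(.006,.024,z+.003,z+.0295,.066)]
for z in(.058,.062,.066): print(z,fit([s],[ls['region']],pl(z),(.478,-.161,8)))
"
```

```text
t 59.55 q [-21.9, -8.8, -2.5, 96.3, -0.0, 60.1] p [0.415, -0.1672, 0.2387] rpy [179.99, 0.04, 97.95] F [-0.3, 0.5, 0.9] op 25.7
0.058 ((np.float64(0.4777020548694972), np.float64(-0.16367505382410064), np.float64(7.3500852203608815)), np.float64(0.023350529459679636))
0.062 ((np.float64(0.4790354880863705), np.float64(-0.16073130135595703), np.float64(7.299471772289912)), np.float64(0.025703463203463173))
0.066 ((np.float64(0.480563622745467), np.float64(-0.1579028727213542), np.float64(8.100557303722997)), np.float64(0.027725437415881515))
```

View pics/s35c.png

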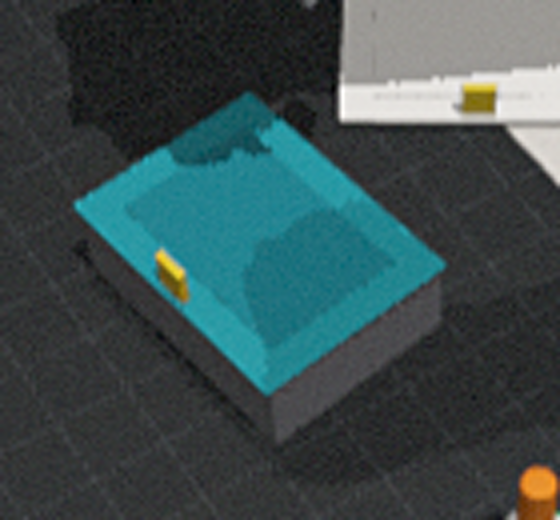

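View pics/s35.png

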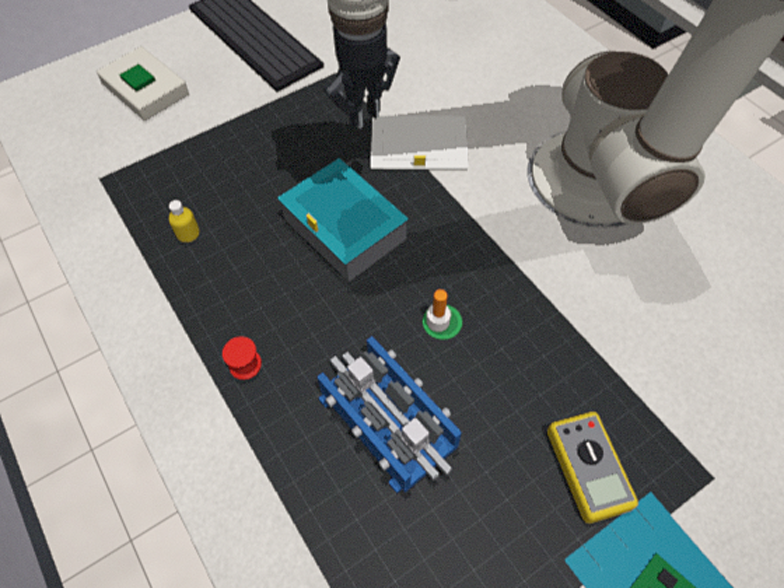

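View pics/t35.png

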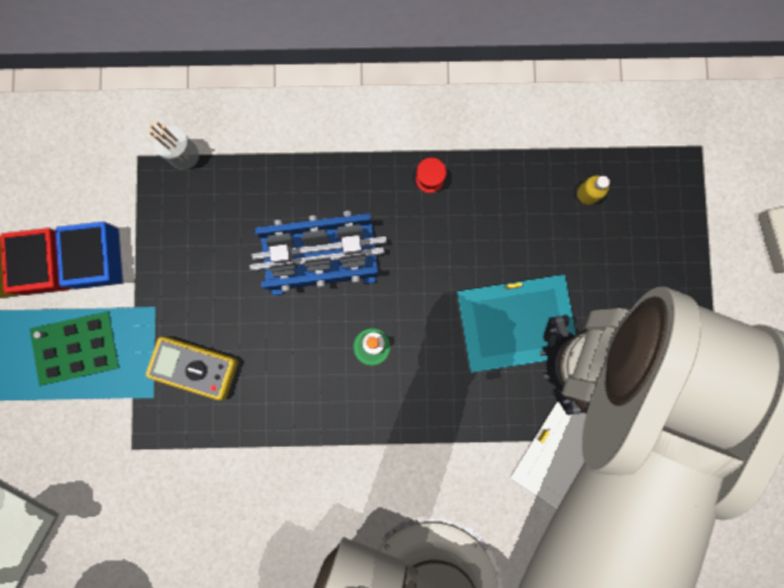

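```bash
python3 -c "
from h import *
print(bot.job_done()); st()
"
```

```text
the job is handed in; nothing more can be done
None
the job is handed in; nothing more can be done
```

The job is done and was handed in at about 60 s, with no failed checks.

- **Lid off:** I tipped the teal lid up 24° by its yellow tab, lifted it off and laid it on the bench. The white look-alike lid was left alone.
- **Blocks:** The tub held two blocks. I set one in station 2 and one in station 0 and pressed both down with the tapper. Both stopped hard at the same height under 22 to 27 N, and the camera overlay matched a block fully home. The measured top height was about 85 mm against the ideal 84 mm. I put that down to calibration, because the parallels turned out clamped.
- **Tapper:** It stands upright on its green coaster again, and the last pictures still show it there.
- **Push test:** I pushed one end of parallel b lengthwise with the closed fingertips, up to 11 N. The fingertips moved about 0.2 mm, and the bar ends showed no shift in the before and after pictures.
- **Lid back on:** The ridge dropped in without snagging and the plate met the rim at the expected height. The final fit was within about 1 mm of the tub's original closed position. In the last overview pictures I saw no change in the bystanders (spool, bottle, meter) or the white lid.

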